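# Unhook the foot template and stand it in the slotted block

## Robot

A 7-joint arm with a two-finger parallel gripper is mounted at the origin on the work surface. World frame = base frame: x ahead of the robot, y to its left, z up, the work surface at z = 0. Lengths are in m, angles in rad, forces in N, time in s.
With the tool pointing down it reaches from about 0.35 to 0.9 m from the base axis. Payload 7.2 kg.
Tool frame: the origin (TCP) lies at the very end of the fingers, on their centre line; the grasp point (between the pads) lies 19 mm behind it; z points along the fingers, y is the direction in which the jaws open and shut (so a half turn about z gives the same grasp; the last joint's range is limited). The gripper opens to 85 mm and grips with 20 to 120 N. Pads are 22 mm wide; open, the fingers measure 114 mm over their backs; the gripper's body (76 mm by 85 mm) begins 54 mm behind the grasp point. The pads swing forward as they close: fully open they stand 13 mm farther back than shut.
Start: joints at [-1.4, 0.411, -0.013, 1.596, 0.006, 1.134, -0.082], TCP at [0.148, 0.607, 0.192] pointing down, gripper open.
Joint ranges: [-2.95, 2.95], [-0.29, 1.99], [-1.47, 1.44], [0.14, 2.54], [-1.03, 4.17], [0.13, 1.85], [-2.86, 2.86]. Speed limits (rad/s): [2.39, 2.39, 3.01, 3.01, 3.14, 3.14, 3.14].

## Interface

Orientations are given as [roll, pitch, yaw] about the fixed x, y, z axes, in that order (R = Rz(yaw) Ry(pitch) Rx(roll)).
In Python, from cell import get_obs, read_camera, job_done gives the robot as it stands.
- The arm moves only by the tool carry_out, never from a script. Its argument "moves" is a list of rows, each a list of 3 entries, a list of its own where there are three numbers: the gripper command: -1 is fully open, 1 is shut, values between are in proportion, then the shift along the tool's x, y, z in cm, then the turn, a rotation vector about the tool's x, y, z in rad. In form: [[fingers, [x, y, z], [ax, ay, az]], ...]. A call has 1 to 12 rows; each row shifts and turns the commanded pose from where the row before left it, along the tool's axes as they then stand; what a row does not reach is not made up. A row lasts 1/10 s, in which the tool goes at most 50 mm and 8.59 degrees, less where a joint would pass 70% of its speed; a pose out of reach is approached as far as the arm can. A call is refused whole if a number of a shift passes 5 or a number of a turn 0.15, either way. A call with a gripper value outside its range is refused whole. The fingers move at their own pace and stop on an object; the grip force is fixed at half the most. Time passes only in rows, so rows that do not move let the fingers close. It gives the time, the measured TCP pose, the force and the opening at its end, in the units of the state.
- get_obs(): the state, without advancing time (a new reading comes with each control period).
- read_camera(name): name is "scene" or "top" or "wrist"; returns a dict with "img" (420x560x3 uint8, red, green, blue), "range_z" (420x560 float32, m along the optical axis (not along the pixel's ray), 0 where there is no reading), "mtx" (3x3 intrinsics, pixels), "R" (3x3) and "t" (3): a world point X has camera coordinates R X + t; the wrist camera has in their place "tool_from_camera" (4x4, takes a point from camera to tool coordinates, whose origin is the TCP and whose axes are the flange's). Camera axes: x right, y down, z forward; pixel columns grow to the right and rows downward; lengths in m; the calibration is good to about 2 mm. A picture is of the moment at which its call begins: read the wrist's pose just before it.
- job_done(): hands the job in, once; it reports no verdict.
The state is a dict: "clock": time; "joint_pos": joint angles; "qd": joint speeds; "joint_torque": joint torques, N m; "tcp_pos": TCP position; "tcp_rot": TCP orientation; "contact_force": force on the tool from outside, world axes, zero at the start; "ft_torque": the same for the moment, N m; "gripper_width": finger opening in m.
Only numpy, scipy, OpenCV 4.12 (cv2) and the standard library are available. Lean on these libraries where they do the work, as an engineer would, in place of code of your own. Each camera call takes 0.05 s, during which the arm holds its last target.

## Task

Take the plywood profile template with the straight foot off its wire peg: lift its upper end so that its hole clears the peg's upturned tip as you slide it off, gently, without straining the bent wire (never more than 10 N on it). Then stand the template upright on its foot, fully down in the slot of the wooden block, and let go. Leave the round template hanging on its own peg and leave the pots and the small wooden disc on the bench undisturbed.

Things in the scene. Friction and masses are not known exactly. Their poses are not given: they have to be found in the camera images.
- template_mid (a point): Centre of the template: a flat plywood plate 8 mm thick (its x), 150 mm high (z, up as it hangs), 80 mm wide (y) at its straight foot, narrowing by curved flanks to a 50 mm neck. 80 to 140 g. It hangs on the level inner part of stand_a's peg, 28 to 42 mm from the post's axis, about square to the peg.
- template_tab (a point): Middle of the template's solid upper tab, 22 mm below its top edge and 53 mm above its centre. The tab is 50 mm wide (y), 44 mm high, 8 mm thick (x), to be pinched through its thickness from above. No wire reaches it.
- template_hole (a point): Centre of the hang hole through the template (along x): 16 mm wide, 22 mm high, 20 mm above the template's centre. As it hangs the hole's upper edge rests on the wire; lifted about 16 mm, its lower edge meets the wire from below.
- template_foot (a point): Middle of the lower edge of the template's foot, 75 mm below its centre; same axes.
- disc_mid (a point): Centre of the round plywood template (100 mm across, 8 mm thick), which hangs on the other stand's peg and stays there.
- stand_a: Peg stand fixed to the bench, on which the template hangs: base plate 100 x 100 x 12 mm, round post 24 mm across at most, 188 mm high; origin under the post's centre. Its wire peg points along the stand's own -x axis. Nothing of it stands higher than the post but the bent-up peg end (at most 220 mm).
- stand_a_root (a point): Root of stand_a's peg, 8 mm in front of the post's axis, 175 mm up, on the wire's axis; axes as stand_a. Steel wire 6 mm thick: first 50 mm level, next 55 mm bent by wear, from 0.28 rad downward to 0.34 rad upward (not reported: feel it), then an upturned tip 10 mm high. It springs: pressed up or down anywhere it gives about 1 mm per 5 N; endways and sideways it is stiff.
- stand_b: Second peg stand of the same make and size as stand_a, on which the round template hangs; its peg end is bent by its own unknown amount.
- slot_floor (a point): Centre of the slot's floor in the fixed wooden block: 73 mm (x) by 134 mm (y), 45 mm high. The slot is 13 mm wide (along x), 110 mm long (along y), closed at both ends, open at the top; its floor, this point, is 15 mm above the bench and 30 mm below the block's top. A template foot fits with 2.5 mm to spare on each face.
- tray: Shallow empty metal tray 90 x 130 x 35 mm, fixed, origin under its centre; not part of the job.
- mug: Unglazed mug, 85 mm high, 76 mm wide, origin under its centre; bystander.
- bowl: Clay bowl 110 mm wide, 50 mm high, origin under its centre; bystander.
- cup: Unglazed cup 80 mm high, 72 mm wide, origin under its centre; bystander.
- jar: Clay-coloured jar 100 mm high, 70 mm wide, origin under its centre; bystander.
- foot_disc: Small wooden disc 70 mm across, 18 mm high, lying between the stands, origin under its centre; bystander.
Mind the look-alikes: they are no part of the job. Leave any yellow look-alike of the stand_a alone.

How it is judged:
On the way:
1. the template is off its peg, in front of the tip, still upright and in the air (x of template_mid in the frame of stand_a below -0.124 m and angle between template_mid's own z axis and vertical below 0.4 rad and height (world z) of template_foot above 0.03 m), for 0.1 s.
At the end, for the whole second after the job is handed in: The template stands by itself on its foot in the block's slot: foot within 6 mm of the slot's floor, between the slot's walls, upright within 0.3 rad, at rest; the round template still hangs on its peg within 30 mm of where it was (z of template_foot in the frame of slot_floor between -0.005 and 0.006 m and x of template_foot in the frame of slot_floor between -0.008 and 0.008 m and y of template_foot in the frame of slot_floor between -0.025 and 0.025 m and angle between template_mid's own z axis and vertical below 0.3 rad and linear speed of template below 0.02 m/s and distance of disc_mid from where it was at the start of the episode below 0.03 m); the robot touches nothing.
It fails at once if the template presses on the peg or its stand with more than 10 N (contact force between template and stand_a above 10 N).
It fails at once if the round template is moved more than 30 mm (distance of disc_mid from where it was at the start of the episode above 0.03 m).
It fails at once if a pot or the wooden disc is moved more than 20 mm (distance of any of mug, bowl, cup, jar, foot_disc from where it was at the start of the episode above 0.02 m).
It also fails if it takes over 72 s, if anything falls off the work surface, if the arm or the gripper's body presses on something with over 40 N, if the wrist force passes 120 N, or if a joint passes its speed limit or range.

## Working session

There is one attempt and no reset: what is moved stays moved. The work goes in short steps, Python scripts to look and compute and a tool call to move; the robot and the scene stay as the last step left them, time stands still between calls to the robot, and variables do not carry over. Pictures are saved under pics/ and viewed, and the job is handed in when it is done.

Besides the shell and the picture viewer there is one more tool, called as name(argument=value, ...), one argument or row to a line, values as JSON. carry_out: Moves the arm, as the interface text tells. Its arguments: {"type":"object","properties":{"moves":{"type":"array","items":{"type":"array"}}},"required":["moves"]}

```bash
ls; mkdir -p pics
python3 - <<'E'
from cell import *
import cv2,pickle
o=get_obs();print(o)
for n in ("scene","top","wrist"):
    c=read_camera(n);pickle.dump(c,open(f"pics/{n}0.pkl","wb"));cv2.imwrite(f"pics/{n}0.png",c["img"][:,:,::-1])
    print(n,{k:v for k,v in c.items() if k not in("img","range_z")})
E
```

```text
pics
{'clock': 0.0, 'joint_pos': array([-1.40020795,  0.41190068, -0.01271346,  1.59706169,  0.00558414,
        1.13430646, -0.08218806]), 'qd': array([ 0.00103591,  0.00086748,  0.00089607,  0.00134908,  0.00133887,
       -0.00203153, -0.00242813]), 'joint_torque': array([ 4.05234050e-04, -6.00634933e+01,  6.82206117e-01, -2.99421394e+01,
        1.37352964e-02,  1.03111099e-02, -1.27898238e-05]), 'tcp_pos': array([0.14773266, 0.60669987, 0.19124541]), 'tcp_rot': array([-3.13995502e+00,  1.01739547e-04,  2.90283563e+00]), 'contact_force': array([ 0.1795618 , -0.01923952, -0.20220392]), 'ft_torque': array([-0.04132178,  0.04890348, -0.02251306]), 'gripper_width': 0.08516932409087309}
scene {'mtx': array([[541.59879447,   0.        , 276.79733432],
       [  0.        , 541.59879447, 210.97094589],
       [  0.        ,   0.        ,   1.        ]]), 'R': array([[ 3.44378786e-01,  9.38830558e-01,  6.59802298e-04],
       [ 7.72043086e-01, -2.82798326e-01, -5.69187649e-01],
       [-5.34184167e-01,  1.96525548e-01, -8.22207385e-01]]), 't': array([-0.21485501, -0.3044024 ,  1.81424328
[... 202 characters left out ...]
946138, -0.00630887],
       [-0.97821842, -0.03022402, -0.20536608],
       [ 0.20506478,  0.01278523, -0.97866489]]), 't': array([0.04305096, 0.56677281, 1.08233437])}
wrist {'mtx': array([[373.54728642,   0.        , 278.89343092],
       [  0.        , 373.54728642, 211.66749773],
       [  0.        ,   0.        ,   1.        ]]), 'tool_from_camera': array([[ 6.59552512e-04, -9.59712242e-01, -2.80983947e-01,
         7.14378947e-02],
       [ 9.99999779e-01,  6.08120849e-04,  2.70233742e-04,
         6.86684996e-06],
       [-8.84744337e-05, -2.80984063e-01,  9.59712430e-01,
        -1.81553906e-01],
       [ 0.00000000e+00,  0.00000000e+00,  0.00000000e+00,
         1.00000000e+00]])}
```

View pics/scene0.png

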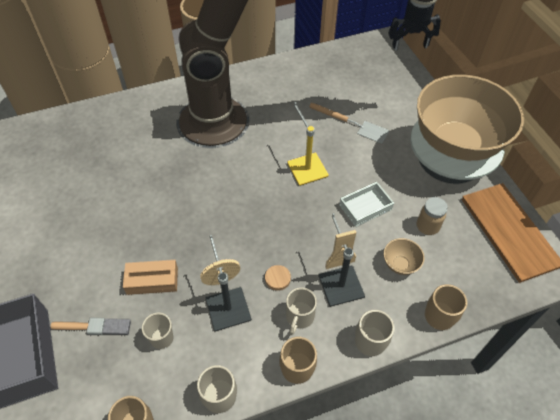

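View pics/top0.png

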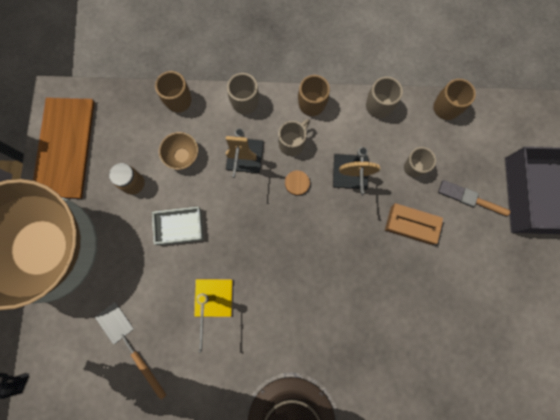

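View pics/wrist0.png

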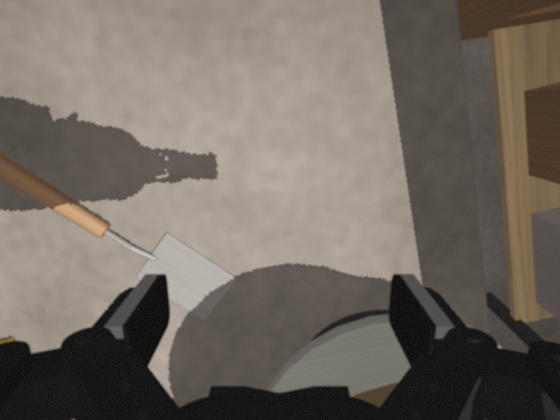

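The scene view shows the template at (341,247) on stand_a, post at (346,258), and the round one on stand_b at (222,270). The block is at (150,276), or (415,223) in the top view. Next I'll measure the geometry.

```bash
cat > h.py <<'E'
import numpy as np,cv2,pickle
from scipy.spatial.transform import Rotation as Ro
def ld(n): return pickle.load(open(f"pics/{n}.pkl","rb"))
def cloud(c,R=None,t=None):
    K=c["mtx"];d=c["range_z"];v,u=np.mgrid[:d.shape[0],:d.shape[1]]
    P=np.stack([(u-K[0,2])/K[0,0]*d,(v-K[1,2])/K[1,1]*d,d],-1)
    if "R" in c: return (P-c["t"])@c["R"]
    T=c["tool_from_camera"]; P=P@T[:3,:3].T+T[:3,3]
    return P@R.T+t
def ray(c,u,v,z):
    K=c["mtx"];d=np.array([(u-K[0,2])/K[0,0],(v-K[1,2])/K[1,1],1])@c["R"];o=-c["t"]@c["R"]
    return o+d*(z-o[2])/d[2]
def proj(c,X):
    p=np.asarray(X)@c["R"].T+c["t"];q=p@c["mtx"].T;return q[...,:2]/q[...,2:]
E
python3 - <<'E'
from h import *
c=ld("scene0");im=c["img"][:,:,::-1]
cv2.imwrite("pics/s0z.png",cv2.resize(im[200:340,290:420],None,fx=4.2,fy=4.2,interpolation=cv2.INTER_CUBIC))
t=ld("top0");im=t["img"][:,:,::-1]
cv2.imwrite("pics/t0z.png",cv2.resize(im[120:250,210:450],None,fx=3.3,fy=3.3,interpolation=cv2.INTER_CUBIC))
for n in("scene0","top0"):
    c=ld(n);P=cloud(c);
    print(n,[np.round(P[y,x],3) for x,y in ([(341,247),(346,255),(340,290),(150,276)] if n[0]=="s" else [(235,143),(243,160),(415,223),(240,152)])])
E
```

```text
scene0 [array([0.681, 0.149, 0.157]), array([0.718, 0.144, 0.18 ]), array([0.729, 0.14 , 0.016]), array([ 0.531, -0.323,  0.044])]
top0 [array([0.68 , 0.159, 0.195]), array([0.696, 0.155, 0.009]), array([ 0.527, -0.331,  0.013]), array([0.68 , 0.153, 0.129])]
```

View pics/s0z.png

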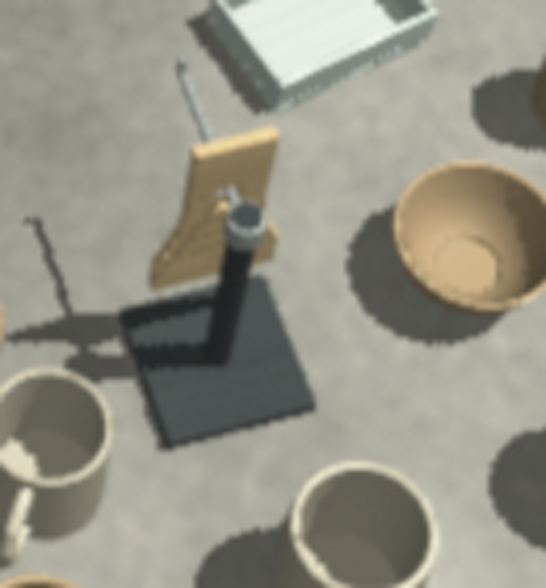

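View pics/t0z.png

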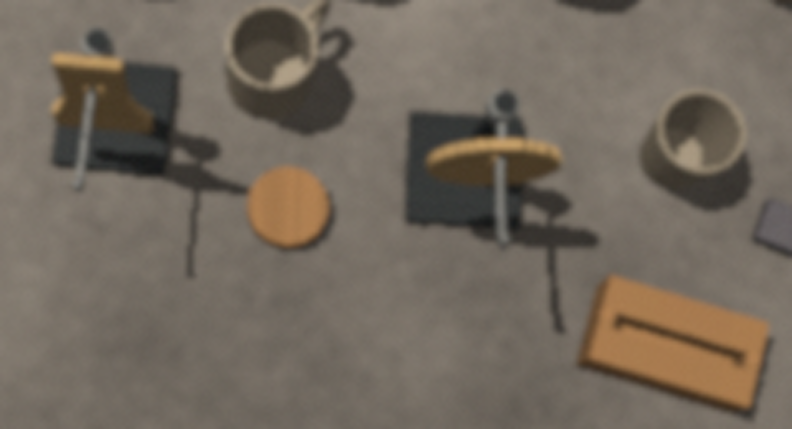

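Run:
```python
from h import *
for n in("scene0","top0"):
    c=ld(n);P=cloud(c);hsv=cv2.cvtColor(c["img"],cv2.COLOR_RGB2HSV)
    X,Y,Z=P[...,0],P[...,1],P[...,2]
    # block top
    m=(X>.42)&(X<.64)&(Y<-.23)&(Y>-.43)&(abs(Z-.045)<.006)
    r=cv2.minAreaRect(P[m][:,:2].astype(np.float32)*1000);print(n,"block",m.sum(),r,np.median(Z[m]))
    # slot points lower
    ctr=np.array(r[0])/1000
    m=(np.hypot(X-ctr[0],Y-ctr[1])<.06)&(Z<.034)&(hsv[...,1]>0)
    p=P[m][:,:2];print(" slot",m.sum(),p.mean(0))
    # template
    m=(X>.62)&(X<.76)&(Y>.08)&(Y<.22)&(Z>.05)&(Z<.23)&(hsv[...,1]>80)&(hsv[...,0]<25)
    p=P[m]
    for _ in range(4):
        q=p.mean(0);u,s,vt=np.linalg.svd(p-q);nn=vt[2]*np.sign(vt[2][0]);d=(p-q)@nn;p=p[abs(d)<.006]
    print(" templ",len(p),q,nn,"yaw",np.arctan2(nn[1],nn[0]),"std",d.std(),"zmax",np.percentile(p[:,2],[1,99]))
    # edge direction
    tdir=np.array([-nn[1],nn[0],0]);tdir/=np.linalg.norm(tdir)
    for zl in np.arange(.06,.22,.015):
        k=p[abs(p[:,2]-zl)<.0075]
        if len(k)>5: s=(k@tdir);print("   z%.3f"%zl,len(k),np.round([s.min(),s.max(),(s.min()+s.max())/2],4),np.round((k@nn).mean(),4))
    print(" t0",q@tdir)
    # high stuff: posts and wires grey
    for nm,cx,cy in(("A",.70,.15),("B",.65,-.2)):
        m=(abs(X-cx)<.13)&(abs(Y-cy)<.08)&(Z>.183)&(Z<.196)&(hsv[...,1]<70)
        if m.any(): print(nm,"post top",m.sum(),P[m].mean(0))
        m=(abs(X-cx)<.14)&(abs(Y-cy)<.1)&(Z>.008)&(Z<.018)&(hsv[...,2]<75)
        print(nm,"base",m.sum(),cv2.minAreaRect(P[m][:,:2].astype(np.float32)*1000) if m.any() else 0)
```

```text
scene0 block 1141 ((520.955810546875, -322.846923828125), (135.57823181152344, 79.17242431640625), 72.98273468017578) 0.04484848260882563
 slot 496 [ 0.55243089 -0.33230683]
 templ 456 [0.68527997 0.14685122 0.15612631] [ 9.97879745e-01 -6.50828966e-02  4.80281412e-04] yaw -0.06512893814394763 std 0.0013991491628990579 zmax [0.07541459 0.22301237]
   z0.075 24 [0.162  0.2331 0.1976] 0.6739
   z0.090 49 [0.1605 0.2357 0.1981] 0.6747
   z0.105 45 [0.159  0.2343 0.1966] 0.6743
   z0.120 40 [0.1645 0.1992 0.1818] 0.6742
   z0.135 27 [0.1709 0.1966 0.1838] 0.6741
   z0.150 30 [0.1718 0.2172 0.1945] 0.6743
   z0.165 31 [0.172  0.2209 0.1965] 0.6746
   z0.180 55 [0.172  0.2188 0.1954] 0.6746
   z0.195 51 [0.1749 0.2212 0.1981] 0.6745
   z0.210 62 [0.1726 0.2222 0.1974] 0.6745
 t0 0.19113988658005993
A post top 75 [0.70194523 0.1508061  0.18734865]
A base 258 ((713.9999389648438, 143.35203552246094), (86.85078430175781, 97.22637939453125), 85.72222900390625)
B post top 122 [ 0.6413164  -0.15334167  0.18787922]
B base 206 ((672.5570068359375, -159.36053466796875), (90.94170379638672, 100.7257
[... 445 characters left out ...]
 0.6702
   z0.105 47 [0.1515 0.2293 0.1904] 0.6706
   z0.120 45 [0.1556 0.2246 0.1901] 0.6706
   z0.135 35 [0.1626 0.2168 0.1897] 0.6702
   z0.150 38 [0.1645 0.2159 0.1902] 0.6704
   z0.165 26 [0.1653 0.2144 0.1898] 0.6698
   z0.180 35 [0.1666 0.2138 0.1902] 0.6696
   z0.195 42 [0.1655 0.2125 0.189 ] 0.6691
   z0.210 48 [0.1649 0.215  0.1899] 0.6695
 t0 0.1880566374561539
A post top 61 [0.70521673 0.15204788 0.18606633]
A base 511 ((750.865478515625, 147.06573486328125), (97.67953491210938, 176.65052795410156), 85.29061126708984)
B post top 93 [ 0.64179995 -0.15288761  0.18692837]
B base 572 ((672.1412353515625, -154.53187561035156), (99.92050170898438, 97.65885925292969), 87.81172943115234)
```

Run:
```python
from h import *
c=ld("scene0");P=cloud(c);X,Y,Z=P[...,0],P[...,1],P[...,2]
# height map
print("height max (cm) grid: rows x .05..0.8, cols y .75..-.45 step .075")
for x in np.arange(.05,.85,.075):
    print("%.2f"%x,[int(np.percentile(Z[k],99)*100) if (k:=(abs(X-x)<.0375)&(abs(Y-y)<.0375)).sum()>3 else None for y in np.arange(.75,-.5,-.075)])
# wire profile: rays of both cameras onto vertical plane through template/post
yaw=-.065
for n,pts in(("scene0",[(181/4.2+290,64/4.2+200),(183/4.2+290,75/4.2+200),(195/4.2+290,107/4.2+200),(207/4.2+290,138/4.2+200),(225/4.2+290,190/4.2+200)]),("top0",[(78/3.3+210,186/3.3+120),(80/3.3+210,170/3.3+120),(85/3.3+210,130/3.3+120),(90/3.3+210,95/3.3+120)])):
    c=ld(n);K=c["mtx"];P=cloud(c)
    for u,v in pts:
        d=np.array([(u-K[0,2])/K[0,0],(v-K[1,2])/K[1,1],1])@c["R"];o=-c["t"]@c["R"]
        p=np.array([.7,.152,.1]);m=np.array([np.sin(-yaw),np.cos(yaw),0])
        s=((p-o)@m)/(d@m);print(n,np.round([u,v],1),"plane",np.round(o+s*d,4),"depth",np.round(P[int(v+.5),int(u+.5)],3), "z175",np.round(ray(c,u,v,.175),3))
```

```text
height max (cm) grid: rows x .05..0.8, cols y .75..-.45 step .075
0.05 [0, 0, 0, 1, 0, 2, 2, 0, 46, 48, 47, 34, 0, 0, 0, 0, 0]
0.12 [0, 34, 40, 34, 1, 2, 0, 0, 0, 49, 1, 1, 0, 0, 0, 0, 0]
0.20 [None, 34, 42, 0, 1, 1, 0, 18, 0, 0, 0, 0, 0, 0, 0, 0, 0]
0.27 [21, 21, 21, 1, 0, 0, 1, 19, 1, 0, 0, 0, 0, 0, 0, 0, 0]
0.35 [21, 14, 20, 21, 0, 0, 1, 18, 1, 0, 0, 0, 0, 0, 0, 0, 0]
0.42 [18, 10, 10, 21, 0, 3, 3, 0, 0, 0, 0, 0, 0, 0, 0, 0, 0]
0.50 [21, 10, 21, 21, 0, 3, 3, 3, 0, 0, 0, 0, 0, 4, 5, 5, 0]
0.58 [21, 21, 21, 10, 10, 3, 3, 0, 18, 0, 2, 0, 20, 3, 5, 4, 2]
0.65 [2, 2, 2, 10, 10, 5, 5, 7, 22, 1, 2, 16, 19, 17, 8, 8, 2]
0.72 [2, 2, 2, 0, 0, 5, 5, 5, 20, 8, 8, 1, 1, 1, 8, 8, 0]
0.80 [2, 2, 2, 0, 0, 0, 0, 0, 0, 8, 8, 0, 0, 0, 0, 0, 0]
scene0 [333.1 215.2] plane [0.605  0.1582 0.1883] depth [0.602 0.159 0.185] z175 [0.597 0.163 0.175]
scene0 [333.6 217.9] plane [0.6098 0.1579 0.1833] depth [0.608 0.16  0.179] z175 [0.605 0.161 0.175]
scene0 [336.4 225.5] plane [0.6316 0.1564 0.1803] depth [0.629 0.156 0.179] z175 [0.629 0.158 0.175]
scene0 [339.3 232.9] plane [0.653  0.1551 0.178 ] depth [0.678 0.139 0.223] z175 [0.651 0.156 0.175]
scene0 [343.6 245.2] plane [0.6856 0.1529 0.1705] depth [0.689 0.152 0.177] z175 [0.688 0.151 0.175]
top0 [233.6 176.4] plane [0.5969 0.1587 0.1915] depth [0.598 0.158 0.189] z175 [0.601 0.161 0.175]
top0 [234.2 171.5] plane [0.6091 0.1579 0.1911] depth [0.611 0.16  0.18 ] z175 [0.614 0.16  0.175]
top0 [235.8 159.4] plane [0.6401 0.1559 0.1903] depth [0.646 0.157 0.176] z175 [0.645 0.158 0.175]
top0 [237.3 148.8] plane [0.6687 0.154  0.186 ] depth [0.671 0.156 0.177] z175 [0.672 0.155 0.175]
```

```bash
cat >> h.py <<'E'
def rot(rpy): return Ro.from_euler('xyz',rpy)
def tool(psi,tilt=0):  # psi: tool yaw; tilt: rotate about world axis along tool y... positive leans the axis toward -tool x
    return Ro.from_euler('z',psi)*Ro.from_euler('x',np.pi)*Ro.from_euler('y',-tilt)
def plan(p,R,way,step=.045,ang=.13,g=-1):
    """way: list of (pos,Rot). prints rows"""
    rows=[];p=np.array(p,float)
    for q,S in way:
        q=np.array(q,float);n=max(1,int(np.ceil(max(np.linalg.norm(q-p)/step,(R.inv()*S).magnitude()/ang))))
        for i in range(n):
            k=n-i
            d=np.round(R.inv().apply((q-p)/k)*100,2)
            w=np.round((R.inv()*S).as_rotvec()/k,3)
            rows.append([g,list(map(float,d)),list(map(float,w))])
            p=p+R.apply(d/100);R=R*Ro.from_rotvec(w)
    for i in range(0,len(rows),12): print(str(rows[i:i+12]).replace(" ",""))
    print(len(rows),p)
    return p,R
def now():
    from cell import get_obs
    o=get_obs();print("t%.2f"%o["clock"],np.round(o["tcp_pos"],4),np.round(o["tcp_rot"],4),"F",np.round(o["contact_force"],2),"M",np.round(o["ft_torque"],3),"w%.4f"%o["gripper_width"])
    return o["tcp_pos"],rot(o["tcp_rot"]),o
E
python3 - <<'E'
from h import *
p,R,o=now()
T=tool(1.51,.7);print(T.as_matrix().round(2))
plan(p,R,[((.17,.585,.34),R),((.40,.42,.39),tool(1.8,.2)),((.64,.257,.27),T)])
E
```

```text
t0.15 [0.1478 0.6068 0.1914] [-3.1404e+00  1.0000e-04  2.9028e+00] F [ 0.24 -0.3  -0.17] M [-0.023  0.05   0.015] w0.0855
[[ 0.05  1.   -0.04]
 [ 0.76 -0.06 -0.64]
 [-0.64  0.   -0.76]]
[[-1,[-0.67,-0.4,-3.71],[0.0,0.0,0.0]],[-1,[-0.67,-0.4,-3.71],[0.0,0.0,0.0]],[-1,[-0.67,-0.41,-3.72],[0.0,0.0,0.0]],[-1,[-0.67,-0.4,-3.71],[0.0,0.0,0.0]],[-1,[-2.92,-1.18,-0.55],[0.012,-0.02,0.122]],[-1,[-3.05,-0.82,-0.48],[0.012,-0.02,0.122]],[-1,[-3.13,-0.45,-0.41],[0.012,-0.02,0.122]],[-1,[-3.17,-0.07,-0.35],[0.012,-0.02,0.122]],[-1,[-3.17,0.32,-0.29],[0.012,-0.02,0.122]],[-1,[-3.11,0.7,-0.23],[0.012,-0.02,0.122]],[-1,[-3.0,1.07,-0.18],[0.013,-0.02,0.122]],[-1,[-2.86,1.42,-0.13],[0.012,-0.019,0.122]]]
[[-1,[-2.66,1.76,-0.1],[0.013,-0.02,0.123]],[-1,[-2.65,2.81,2.28],[0.018,-0.071,0.038]],[-1,[-2.37,2.95,2.41],[0.018,-0.071,0.038]],[-1,[-2.08,3.08,2.51],[0.018,-0.071,0.038]],[-1,[-1.78,3.2,2.6],[0.018,-0.071,0.037]],[-1,[-1.47,3.3,2.65],[0.018,-0.071,0.038]],[-1,[-1.15,3.4,2.69],[0.018,-0.071,0.037]],[-1,[-0.84,3.49,2.69],[0.019,-0.071,0.038]]]
20 [0.64004767 0.25699785 0.27001469]
```

carry_out(
  moves=[
    [-1,[-0.67,-0.4,-3.71],[0.0,0.0,0.0]],
    [-1,[-0.67,-0.4,-3.71],[0.0,0.0,0.0]],
    [-1,[-0.67,-0.41,-3.72],[0.0,0.0,0.0]],
    [-1,[-0.67,-0.4,-3.71],[0.0,0.0,0.0]],
    [-1,[-2.92,-1.18,-0.55],[0.012,-0.02,0.122]],
    [-1,[-3.05,-0.82,-0.48],[0.012,-0.02,0.122]],
    [-1,[-3.13,-0.45,-0.41],[0.012,-0.02,0.122]],
    [-1,[-3.17,-0.07,-0.35],[0.012,-0.02,0.122]],
    [-1,[-3.17,0.32,-0.29],[0.012,-0.02,0.122]],
    [-1,[-3.11,0.7,-0.23],[0.012,-0.02,0.122]],
    [-1,[-3.0,1.07,-0.18],[0.013,-0.02,0.122]],
    [-1,[-2.86,1.42,-0.13],[0.012,-0.019,0.122]],
  ],
)

```text
clock: 1.35
tcp_pos: [0.3751, 0.4377, 0.385]
tcp_rot: [-3.131, 0.179, 1.92]
contact_force: [0.8, 0.0, -1.5]
gripper_width: 0.0854
```

carry_out(
  moves=[
    [-1,[-2.66,1.76,-0.1],[0.013,-0.02,0.123]],
    [-1,[-2.65,2.81,2.28],[0.018,-0.071,0.038]],
    [-1,[-2.37,2.95,2.41],[0.018,-0.071,0.038]],
    [-1,[-2.08,3.08,2.51],[0.018,-0.071,0.038]],
    [-1,[-1.78,3.2,2.6],[0.018,-0.071,0.037]],
    [-1,[-1.47,3.3,2.65],[0.018,-0.071,0.038]],
    [-1,[-1.15,3.4,2.69],[0.018,-0.071,0.037]],
    [-1,[-0.84,3.49,2.69],[0.019,-0.071,0.038]],
    [-1,[0,0,0],[0,0,0]],
    [-1,[0,0,0],[0,0,0]],
  ],
)

```text
clock: 2.35
tcp_pos: [0.6402, 0.2564, 0.2673]
tcp_rot: [-3.138, 0.703, 1.511]
contact_force: [-0.6, 0.9, 0.4]
gripper_width: 0.0854
```

```bash
cat >> h.py <<'E'
def snapw(name):
    from cell import read_camera
    p,R,o=now();c=read_camera("wrist");T=c["tool_from_camera"]
    M=R.as_matrix();Rw=M@T[:3,:3];tw=M@T[:3,3]+p
    c["R"]=Rw.T;c["t"]=-Rw.T@tw
    pickle.dump(c,open(f"pics/{name}.pkl","wb"));cv2.imwrite(f"pics/{name}.png",c["img"][:,:,::-1]);return c
E
python3 - <<'E'
from h import *
snapw("w1")
E
```

```text
t2.35 [0.6402 0.2564 0.2673] [-3.1379  0.703   1.5106] F [-0.59  0.92  0.44] M [ 0.641 -0.06   0.005] w0.0854
```

View pics/w1.png

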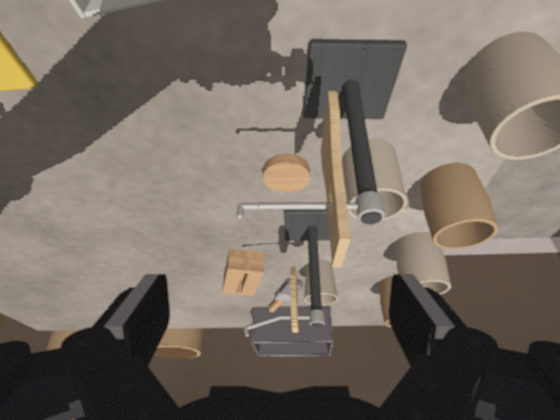

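Good side view (image up = world down): the post top is at (371,208). The wire runs from about (357,207) to (240,207) with its tip at (240,216), almost straight. Next I'll get the profile to sub-pixel.

Run:
```python
from h import *
c=ld("w1");im=c["img"]
cv2.imwrite("pics/w1z.png",cv2.resize(im[180:260,225:395,::-1],None,fx=4.7,fy=4.7,interpolation=cv2.INTER_CUBIC))
P=cloud(c);K=c["mtx"];o=-c["t"]@c["R"]
g=im.astype(float).mean(2)
yaw=-.065;m=np.array([np.sin(-yaw),np.cos(yaw),0]);p0=np.array([.7,.152,.1])
def vp(u,v):
    d=np.array([(u-K[0,2])/K[0,0],(v-K[1,2])/K[1,1],1])@c["R"];return o+d*((p0-o)@m)/(d@m)
for u in list(range(238,330,4))+[346,350]:
    col=g[194:224,u];b=np.median(col);w=np.clip(col-b-15,0,None);
    if w.sum()>0:
        ed=np.where(col>b+25)[0]+194
        v=(w*np.arange(194,224)).sum()/w.sum();print(u,round(v,2),ed.min() if len(ed) else 0,ed.max() if len(ed) else 0,vp(u,v).round(4),P[int(round(v)),u].round(3))
X,Y,Z=P[...,0],P[...,1],P[...,2]
hsv=cv2.cvtColor(im,cv2.COLOR_RGB2HSV)
k=(abs(X-.71)<.08)&(abs(Y-.15)<.08)&(abs(Z-.012)<.006)&(im.max(2)<80);print(cv2.minAreaRect(P[k][:,:2].astype(np.float32)*1000))
k=(abs(X-.71)<.05)&(abs(Y-.15)<.05)&(abs(Z-.188)<.004)&(hsv[...,1]<60)&(X>.69);print("post",k.sum(),P[k].mean(0),P[k].min(0),P[k].max(0))
k=(abs(X-.685)<.03)&(abs(Y-.15)<.06)&(Z>.06)&(hsv[...,1]>80)&(hsv[...,0]<25)
q=P[k];top=q[q[:,2]>q[:,2].max()-.006];print("templ top edge",len(top),top.mean(0),cv2.minAreaRect(top[:,:2].astype(np.float32)*1000),q[:,2].max())
low=q[q[:,2]<.1];print(low.mean(0))
```

```text
238 216.68 0 0 [0.5985 0.1586 0.1854] [0.599 0.163 0.189]
246 206.84 206 208 [0.6049 0.1582 0.1751] [0.606 0.163 0.178]
250 206.76 206 208 [0.6084 0.158  0.175 ] [0.609 0.163 0.179]
254 206.67 205 208 [0.6119 0.1577 0.1749] [0.612 0.161 0.178]
258 207.17 206 208 [0.6155 0.1575 0.1754] [0.616 0.162 0.178]
262 206.65 205 208 [0.6189 0.1573 0.1748] [0.619 0.161 0.178]
266 206.55 205 208 [0.6225 0.157  0.1747] [0.623 0.16  0.177]
270 206.53 205 208 [0.626  0.1568 0.1746] [0.626 0.161 0.178]
274 206.52 205 208 [0.6295 0.1566 0.1746] [0.63  0.16  0.178]
278 206.47 205 208 [0.633  0.1564 0.1745] [0.633 0.161 0.177]
282 206.4 205 208 [0.6365 0.1561 0.1745] [0.637 0.161 0.177]
286 203.58 194 208 [0.6401 0.1559 0.1714] [0.64  0.162 0.176]
290 203.4 194 208 [0.6436 0.1557 0.1712] [0.644 0.161 0.175]
294 203.27 194 208 [0.6472 0.1554 0.171 ] [0.647 0.161 0.174]
298 203.38 194 208 [0.6507 0.1552 0.1711] [0.651 0.16  0.174]
302 203.33 194 208 [0.6542 0.155  0.1711] [0.654 0.16  0.174]
306 203.47 194 208 [0.6578 0.1547 0.1712] [0.658 0.16  0.174]
310 203.21 194 208 [0.6613 0.1545 0.1709] [0.661 0.159 0.174]
314 203.23 194 208 [0.6649 0.1543 0.1709] [0.665 0.16  0.174]
318 203.12 194 208 [0.6684 0.1541 0.1708] [0.668 0.159 0.174]
322 202.97 194 208 [0.672  0.1538 0.1706] [0.672 0.16  0.175]
326 200.04 197 206 [0.6757 0.1536 0.1674] [0.678 0.132 0.152]
346 206.78 0 0 [0.6928 0.1525 0.1746] [0.689 0.18  0.193]
350 207.17 206 207 [0.6963 0.1522 0.175 ] [0.696 0.155 0.177]
((711.2159423828125, 154.33383178710938), (99.70966339111328, 97.06082153320312), 85.5723876953125)
post 342 [0.71204906 0.15585632 0.18666472] [0.70121176 0.14473479 0.18402381] [0.72335393 0.16457888 0.18875551]
templ top edge 147 [0.68176801 0.16790266 0.21951399] ((681.5545654296875, 156.6322021484375), (49.22038269042969, 7.097732067108154), 83.17668151855469) 0.22220365963056982
[0.68276721 0.17985664 0.08791284]
```

View pics/w1z.png

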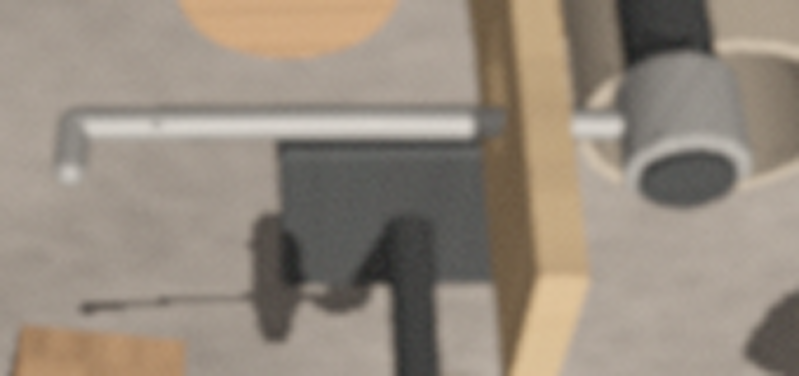

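Run:
```python
from h import *
p,R,o=now()
T=tool(1.496)
plan(p,R,[((.66,.22,.32),tool(1.5,.4)),((.682,.155,.30),T),((.682,.155,.26),T)],g=0.06)
```

```text
t2.40 [0.64   0.2575 0.2697] [-3.141   0.6996  1.5101] F [-0.21 -0.54  0.84] M [ 0.571 -0.026 -0.004] w0.0854
[[0.06,[-2.0,0.74,-0.51],[0.002,0.1,0.003]],[0.06,[-1.94,0.74,-0.7],[0.001,0.1,0.003]],[0.06,[-1.86,0.75,-0.9],[0.002,0.1,0.003]],[0.06,[-1.26,0.67,1.08],[0.0,0.1,0.001]],[0.06,[-1.36,0.67,0.94],[0.0,0.1,0.001]],[0.06,[-1.45,0.66,0.8],[0.0,0.1,0.001]],[0.06,[-1.53,0.67,0.66],[0.001,0.1,0.001]],[0.06,[-0.0,0.0,4.0],[-0.0,-0.0,-0.0]]]
8 [0.68198565 0.15502624 0.25999042]
```

carry_out(
  moves=[
    [0.06,[-2.0,0.74,-0.51],[0.002,0.1,0.003]],
    [0.06,[-1.94,0.74,-0.7],[0.001,0.1,0.003]],
    [0.06,[-1.86,0.75,-0.9],[0.002,0.1,0.003]],
    [0.06,[-1.26,0.67,1.08],[0.0,0.1,0.001]],
    [0.06,[-1.36,0.67,0.94],[0.0,0.1,0.001]],
    [0.06,[-1.45,0.66,0.8],[0.0,0.1,0.001]],
    [0.06,[-1.53,0.67,0.66],[0.001,0.1,0.001]],
    [0.06,[0,0,4.0],[0,0,0]],
    [0.06,[0,0,0],[0,0,0]],
    [0.06,[0,0,0],[0,0,0]],
    [0.06,[0,0,0],[0,0,0]],
  ],
)

```text
clock: 3.5
tcp_pos: [0.6823, 0.1576, 0.2633]
tcp_rot: [3.138, -0.003, 1.499]
contact_force: [-0.3, 0.1, -0.3]
gripper_width: 0.0399
```

Run:
```python
from h import *
c=snapw("w2")
P=cloud(c);X,Y,Z=P[...,0],P[...,1],P[...,2];hsv=cv2.cvtColor(c["img"],cv2.COLOR_RGB2HSV)
k=(abs(X-.685)<.03)&(abs(Y-.155)<.06)&(Z>.212)&(Z<.232)&(hsv[...,1]>60)&(hsv[...,0]<25)
q=P[k];print(len(q),q.mean(0),cv2.minAreaRect(q[:,:2].astype(np.float32)*1000),np.percentile(q[:,2],[5,50,95]))
```

```text
t3.50 [0.6823 0.1576 0.2633] [ 3.1383e+00 -2.7000e-03  1.4993e+00] F [-0.3   0.11 -0.26] M [ 0.     0.012 -0.006] w0.0399
983 [0.68320322 0.15675312 0.22110954] ((682.9952392578125, 155.08775329589844), (50.05887985229492, 7.66921854019165), 86.0876693725586) [0.21994898 0.2212244  0.22227032]
```

View pics/w2.png

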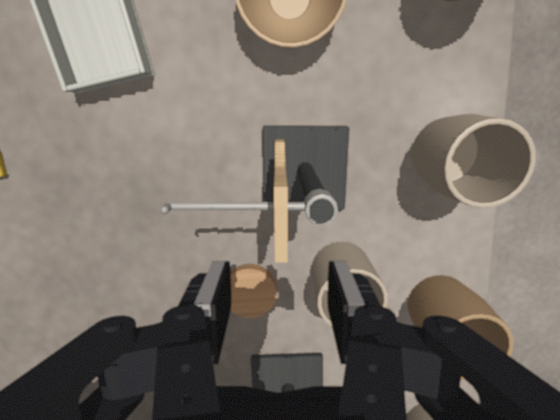

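The wrist view shows the template's top edge from (280,140) to (281,260), centred between the fingers at u≈280. The post is clear at (320,208). Next I'll descend and grip.

Run:
```python
from h import *
p,R,o=now()
T=tool(1.503)
plan(p,R,[((.683,.1555,.194),T)],step=.015,g=0.06)
```

```text
t3.55 [0.6825 0.1574 0.263 ] [ 3.1383e+00 -2.3000e-03  1.4990e+00] F [ 0.27  0.74 -0.75] M [-0.003  0.021 -0.037] w0.0403
[[0.06,[-0.04,0.01,1.38],[0.001,-0.0,-0.001]],[0.06,[-0.04,0.01,1.38],[0.001,-0.001,-0.001]],[0.06,[-0.04,0.01,1.38],[0.0,-0.0,-0.001]],[0.06,[-0.04,0.01,1.38],[0.001,-0.001,-0.001]],[0.06,[-0.03,0.02,1.38],[0.0,-0.0,-0.0]]]
5 [0.68304272 0.15552358 0.19399389]
```

carry_out(
  moves=[
    [0.06,[-0.04,0.01,1.38],[0.001,0,-0.001]],
    [0.06,[-0.04,0.01,1.38],[0.001,-0.001,-0.001]],
    [0.06,[-0.04,0.01,1.38],[0,0,-0.001]],
    [0.06,[-0.04,0.01,1.38],[0.001,-0.001,-0.001]],
    [0.06,[-0.03,0.02,1.1],[0,0,0]],
    [0.06,[0,0,0],[0,0,0]],
    [0.06,[0,0,0],[0,0,0]],
    [0.06,[0,0,0],[0,0,0]],
  ],
)

```text
clock: 4.35
tcp_pos: [0.683, 0.1529, 0.1952]
tcp_rot: [-3.14, 0.001, 1.499]
contact_force: [0.7, -0.6, -1.1]
gripper_width: 0.0401
```

carry_out(
  moves=[
    [0.3,[0,0,0],[0,0,0]],
    [0.5,[0,0,0],[0,0,0]],
    [0.65,[0,0,0],[0,0,0]],
    [0.7,[0,0,0],[0,0,0]],
    [0.72,[0,0,0],[0,0,0]],
    [0.74,[0,0,0],[0,0,0]],
    [0.76,[0,0,0],[0,0,0]],
    [0.78,[0,0,0],[0,0,0]],
    [0.8,[0,0,0],[0,0,0]],
    [0.82,[0,0,0],[0,0,0]],
    [0.85,[0,0,0],[0,0,0]],
    [1,[0,0,0],[0,0,0]],
  ],
)

```text
clock: 5.55
tcp_pos: [0.6824, 0.1529, 0.1944]
tcp_rot: [-3.139, 0.001, 1.5]
contact_force: [-0.2, 1.1, 0.4]
gripper_width: -0.0
```

carry_out(
  moves=[
    [1,[0,0,0],[0,0,0]],
    [1,[0,0,0],[0,0,0]],
    [1,[0,0,0],[0,0,0]],
  ],
)

```text
clock: 5.85
tcp_pos: [0.6824, 0.1529, 0.1944]
tcp_rot: [-3.139, 0.001, 1.5]
contact_force: [0.3, 0.7, 0.8]
gripper_width: -0.0003
```

Run:
```python
from h import *
p,R,o=now();c=snapw("w3")
```

```text
t5.85 [0.6824 0.1529 0.1944] [-3.1391e+00  1.1000e-03  1.4995e+00] F [0.32 0.69 0.82] M [-0.043 -0.015 -0.014] w-0.0003
t5.85 [0.6824 0.1529 0.1944] [-3.1391e+00  1.1000e-03  1.4995e+00] F [0.32 0.69 0.82] M [-0.043 -0.015 -0.014] w-0.0003
```

View pics/w3.png

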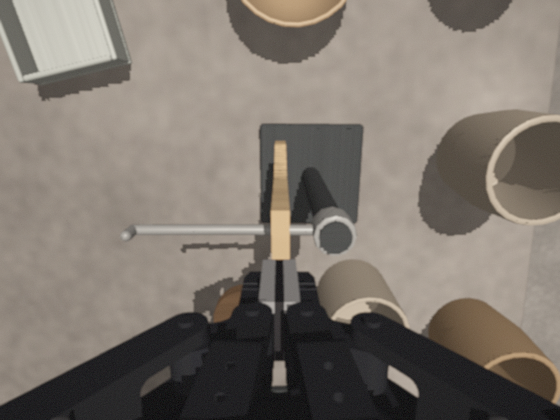

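Run:
```python
from h import *
c=ld("w3")
T=c["tool_from_camera"];p=np.linalg.inv(T)@np.array([0,0,0,1]);q=c["mtx"]@p[:3];print("TCP px",q[:2]/q[2],p)
P=cloud(c);X,Y,Z=P[...,0],P[...,1],P[...,2];hsv=cv2.cvtColor(c["img"],cv2.COLOR_RGB2HSV)
k=(abs(X-.685)<.03)&(abs(Y-.155)<.06)&(Z>.212)&(Z<.232)&(hsv[...,1]>60)&(hsv[...,0]<25)
q=P[k];print(len(q),q.mean(0),cv2.minAreaRect(q[:,:2].astype(np.float32)*1000),np.percentile(q[:,2],[5,50,95]),q.min(0),q.max(0))
for v in range(140,300,10): print(v,P[v,281].round(3),P[v,276].round(3),c["range_z"][v,281])
```

```text
TCP px [278.85709368 245.39359054] [-1.89009226e-05  1.75427305e-02  1.94301765e-01  1.00000000e+00]
970 [0.68399457 0.16983597 0.22084425] ((683.8818359375, 168.6196746826172), (23.146333694458008, 7.695999622344971), 85.90042877197266) [0.21674975 0.221225   0.22225634] [0.67940614 0.15686407 0.21212441] [0.68851311 0.1803101  0.22313171]
140 [0.687 0.189 0.011] [0.682 0.19  0.012] 0.35954034
150 [0.686 0.191 0.108] [0.683 0.192 0.107] 0.26609325
160 [0.686 0.186 0.12 ] [0.683 0.186 0.12 ] 0.25596246
170 [0.686 0.182 0.135] [0.682 0.182 0.134] 0.24273176
180 [0.686 0.18  0.157] [0.683 0.18  0.157] 0.22274595
190 [0.685 0.18  0.183] [0.683 0.18  0.184] 0.19814026
200 [0.685 0.18  0.204] [0.683 0.18  0.205] 0.17777878
210 [0.685 0.18  0.222] [0.683 0.18  0.221] 0.16068748
220 [0.685 0.175 0.222] [0.683 0.175 0.221] 0.16162904
230 [0.685 0.17  0.221] [0.683 0.171 0.221] 0.16394906
240 [0.684 0.166 0.221] [0.682 0.166 0.221] 0.16510996
250 [0.684 0.161 0.222] [0.682 0.161 0.221] 0.16560191
260 [0.684 0.164 0.239] [0.682 0.164 0.239] 0.14826557
270 [0.684 0.164 0.248] [0.682 0.164 0.248] 0.1397663
280 [0.684 0.165 0.257] [0.682 0.164 0.255] 0.13062356
290 [0.684 0.164 0.263] [0.683 0.165 0.264] 0.12501669
```

Run:
```python
from h import *
c=ld("w3");im=c["img"]
cv2.imwrite("pics/w3z.png",cv2.resize(im[190:330,220:340,::-1],None,fx=4.2,fy=4.2,interpolation=cv2.INTER_CUBIC))
P=cloud(c)
for u in (262,268,272,279,290,294,298): print(u,[(v,*(P[v,u]*1000).astype(int)) for v in range(240,320,10)])
from cell import *
s=read_camera("scene");pickle.dump(s,open("pics/s3.pkl","wb"))
cv2.imwrite("pics/s3z.png",cv2.resize(s["img"][140:300,270:420,::-1],None,fx=3.7,fy=3.7,interpolation=cv2.INTER_CUBIC))
print(get_obs()["joint_pos"])
```

```text
262 [(240, np.int64(659), np.int64(84), np.int64(0)), (250, np.int64(657), np.int64(72), np.int64(0)), (260, np.int64(676), np.int64(164), np.int64(238)), (270, np.int64(676), np.int64(163), np.int64(246)), (280, np.int64(677), np.int64(164), np.int64(256)), (290, np.int64(677), np.int64(164), np.int64(262)), (300, np.int64(678), np.int64(164), np.int64(270)), (310, np.int64(678), np.int64(165), np.int64(277))]
268 [(240, np.int64(665), np.int64(82), np.int64(-1)), (250, np.int64(664), np.int64(71), np.int64(0)), (260, np.int64(679), np.int64(164), np.int64(239)), (270, np.int64(679), np.int64(164), np.int64(248)), (280, np.int64(679), np.int64(163), np.int64(254)), (290, np.int64(679), np.int64(163), np.int64(261)), (300, np.int64(680), np.int64(164), np.int64(270)), (310, np.int64(680), np.int64(164), np.int64(276))]
272 [(240, np.int64(680), np.int64(166), np.int64(221)), (250, np.int64(680), np.int64(161), np.int64(221)), (260, np.int64(680), np.int64(163), np.int64(237)), (270, np.int64(680), np.int64(163), np.int64(247)), (280, np.int64(680), np.int64(164), np.int64(256)), (290
[... 1200 characters left out ...]
0, np.int64(688), np.int64(163), np.int64(256)), (290, np.int64(688), np.int64(163), np.int64(263)), (300, np.int64(688), np.int64(163), np.int64(269)), (310, np.int64(688), np.int64(164), np.int64(277))]
298 [(240, np.int64(697), np.int64(80), np.int64(0)), (250, np.int64(696), np.int64(69), np.int64(0)), (260, np.int64(696), np.int64(57), np.int64(0)), (270, np.int64(695), np.int64(45), np.int64(0)), (280, np.int64(690), np.int64(159), np.int64(248)), (290, np.int64(689), np.int64(163), np.int64(262)), (300, np.int64(689), np.int64(163), np.int64(269)), (310, np.int64(689), np.int64(165), np.int64(278))]
[-0.50731855  0.55384996  0.34485326  1.4042263  -0.19012156  1.21891695
 -0.2153917 ]
```

View pics/w3z.png

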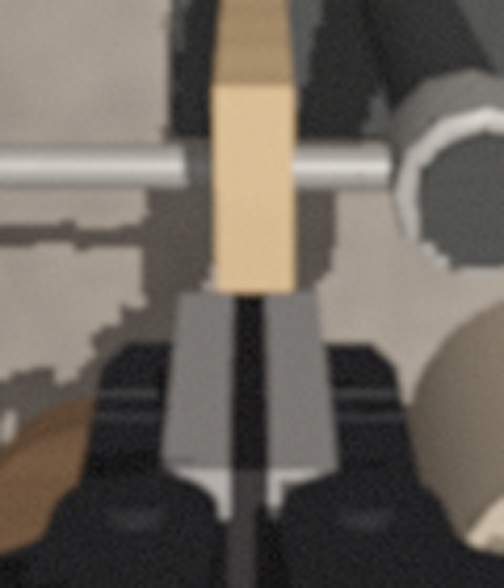

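View pics/s3z.png

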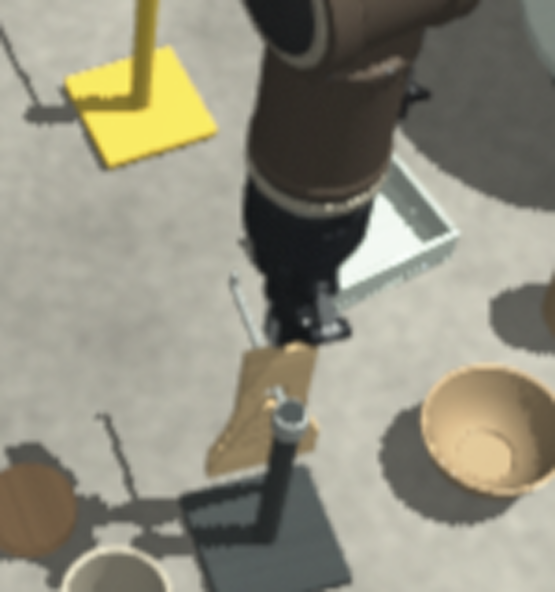

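Run:
```python
from h import *
for n in("wrist0","w1","w2","w3"):
    c=ld(n);c2={"mtx":c["mtx"],"range_z":c["range_z"],"tool_from_camera":c["tool_from_camera"]}
    Q=cloud(c2,np.eye(3),np.zeros(3));d=c["range_z"]
    k=(d>0)&(d<.2)&(abs(Q[...,1])<.07)&(abs(Q[...,0])<.02)&(c["img"].astype(int).max(2)-c["img"].astype(int).min(2)<25)
    q=Q[k]; print(n,len(q),"max tool z",np.percentile(q[:,2],[90,98,99.8]).round(4),"at y",q[q[:,2]>np.percentile(q[:,2],98)][:,1].round(3)[::40])
s=ld("s3");P=cloud(s);X,Y,Z=P[...,0],P[...,1],P[...,2]
k=(abs(X-.683)<.03)&(abs(Y-.155)<.035)&(Z>.19)&(s["img"].max(2)<90)
print(np.percentile(Z[k],[1,5,20,50]),k.sum())
```

```text
wrist0 38892 max tool z [-0.0745 -0.0593 -0.0532] at y [-0.049  0.049  0.047  0.046  0.046  0.043  0.042  0.042 -0.043 -0.043
 -0.043 -0.042 -0.043 -0.043  0.043  0.043  0.043 -0.043 -0.043 -0.043]
w1 38815 max tool z [-0.0748 -0.0597 -0.0537] at y [-0.049  0.049  0.047  0.045  0.044 -0.043 -0.043  0.043 -0.054 -0.043
 -0.043 -0.043  0.043  0.043 -0.043 -0.043 -0.043  0.043 -0.043 -0.043]
w2 44590 max tool z [-0.0776 -0.053  -0.0441] at y [-0.027 -0.024 -0.023 -0.023 -0.023 -0.023 -0.023 -0.023 -0.023 -0.02
 -0.02   0.03  -0.031 -0.029  0.02   0.03  -0.02  -0.02  -0.02  -0.02
 -0.02   0.02   0.02 ]
w3 45701 max tool z [-0.0836 -0.05    0.0081] at y [ 0.028  0.026  0.03   0.03   0.026  0.031  0.039  0.029  0.036  0.026
  0.032  0.026  0.032  0.039  0.004 -0.007 -0.004 -0.002  0.001 -0.004
  0.008 -0.013 -0.008]
[0.2490426  0.28288694 0.33582682 0.47725861] 941
```

The side and scene views agree that the closed fingers really end about 41 mm short of the reported TCP, at z≈0.237. They shut on air above the template's top edge (0.2215). I'll reopen, go down another 4 cm and watch the force.

carry_out(
  moves=[
    [0.06,[0,0,0],[0,0,0]],
    [0.06,[0,0,0],[0,0,0]],
    [0.06,[0,0,0],[0,0,0]],
    [0.06,[0,0,0],[0,0,0]],
    [0.06,[0.1,0,0.7],[0,0,0]],
    [0.06,[0.1,0,0.7],[0,0,0]],
    [0.06,[0,0,0.7],[0,0,0]],
    [0.06,[0,0,0],[0,0,0]],
  ],
)

```text
clock: 6.75
tcp_pos: [0.6816, 0.1549, 0.1716]
tcp_rot: [-3.137, 0.002, 1.5]
contact_force: [-0.4, 0.7, -1.1]
gripper_width: 0.0401
```

Run:
```python
from h import *
c=snapw("w4");im=c["img"]
cv2.imwrite("pics/w4z.png",cv2.resize(im[120:330,180:380,::-1],None,fx=2.8,fy=2.8,interpolation=cv2.INTER_CUBIC))
```

```text
t6.75 [0.6816 0.1549 0.1716] [-3.1366e+00  2.0000e-03  1.4997e+00] F [-0.39  0.66 -1.12] M [-0.001  0.031 -0.008] w0.0401
```

View pics/w4z.png

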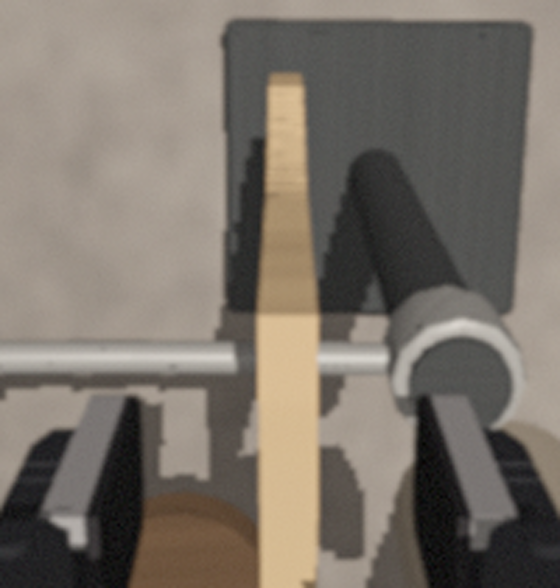

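Now the template's edge at (288,450 in the crop) sits between the pads (135 and 420), about 1.5 mm off centre toward the post. Next I'll centre on it, go down and close.

carry_out(
  moves=[
    [0.06,[0,0.07,0.5],[0,0,0]],
    [0.06,[0,0.07,0.5],[0,0,0]],
    [0.06,[0,0,0.5],[0,0,0]],
    [0.06,[0,0,0.4],[0,0,0]],
    [0.06,[0,0,0],[0,0,0]],
    [0.06,[0,0,0],[0,0,0]],
  ],
)

```text
clock: 7.4
tcp_pos: [0.6839, 0.1547, 0.1544]
tcp_rot: [-3.139, 0.001, 1.5]
contact_force: [-0.4, -0.3, 0.1]
gripper_width: 0.0403
```

carry_out(
  moves=[
    [0.3,[0,0,0],[0,0,0]],
    [0.5,[0,0,0],[0,0,0]],
    [0.65,[0,0,0],[0,0,0]],
    [0.7,[0,0,0],[0,0,0]],
    [0.72,[0,0,0],[0,0,0]],
    [0.74,[0,0,0],[0,0,0]],
    [0.76,[0,0,0],[0,0,0]],
    [0.78,[0,0,0],[0,0,0]],
    [0.8,[0,0,0],[0,0,0]],
    [0.82,[0,0,0],[0,0,0]],
    [0.85,[0,0,0],[0,0,0]],
  ],
)

```text
clock: 8.5
tcp_pos: [0.6839, 0.1548, 0.1544]
tcp_rot: [-3.139, 0.001, 1.5]
contact_force: [0.2, -0.6, 0.1]
gripper_width: 0.0075
```

carry_out(
  moves=[
    [0.9,[0,0,0],[0,0,0]],
    [1,[0,0,0],[0,0,0]],
    [1,[0,0,0],[0,0,0]],
    [1,[0,0,0],[0,0,0]],
  ],
)

```text
clock: 8.9
tcp_pos: [0.6839, 0.1548, 0.1545]
tcp_rot: [-3.139, 0.001, 1.499]
contact_force: [0.1, 1.5, 0.0]
gripper_width: 0.0069
```

Run:
```python
from h import *
c=snapw("w5");im=c["img"]
cv2.imwrite("pics/w5z.png",cv2.resize(im[120:330,180:380,::-1],None,fx=2.8,fy=2.8,interpolation=cv2.INTER_CUBIC))
```

```text
t8.90 [0.6839 0.1548 0.1545] [-3.1392e+00  1.1000e-03  1.4995e+00] F [0.07 1.53 0.02] M [-0.006  0.065 -0.052] w0.0069
```

View pics/w5z.png

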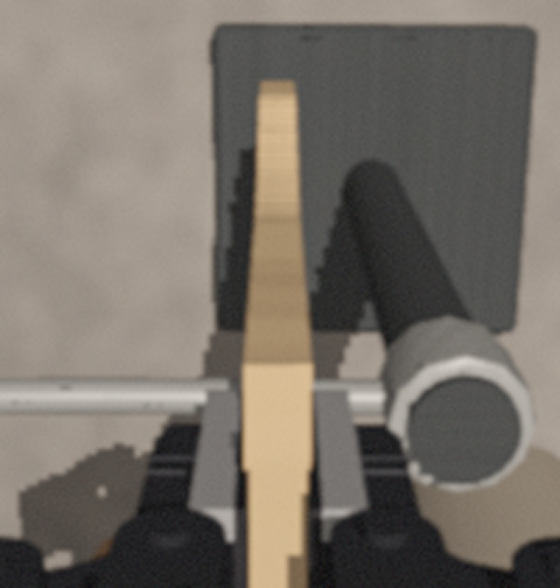

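Gripped, with an opening of 6.9 mm on the plate and the force near zero. Next I'll lift about 13 mm slowly, so the hole takes in both the wire and the upturned tip, and watch the force.

carry_out(
  moves=[
    [1,[0,0,-0.2],[0,0,0]],
    [1,[0,0,-0.2],[0,0,0]],
    [1,[0,0,-0.2],[0,0,0]],
    [1,[0,0,-0.2],[0,0,0]],
    [1,[0,0,-0.2],[0,0,0]],
    [1,[0,0,0],[0,0,0]],
    [1,[0,0,0],[0,0,0]],
  ],
)

```text
clock: 9.65
tcp_pos: [0.6839, 0.1548, 0.1645]
tcp_rot: [-3.139, 0.001, 1.5]
contact_force: [-0.3, 0.4, -0.9]
gripper_width: 0.0072
```

Run:
```python
from h import *
now();now()
```

```text
t9.65 [0.6839 0.1548 0.1645] [-3.1392e+00  1.1000e-03  1.4995e+00] F [-0.3   0.38 -0.93] M [ 0.013 -0.036 -0.036] w0.0072
t9.65 [0.6839 0.1548 0.1645] [-3.1392e+00  1.1000e-03  1.4995e+00] F [-0.3   0.38 -0.93] M [ 0.013 -0.036 -0.036] w0.0072
```

carry_out(
  moves=[
    [1,[0,0,-0.15],[0,0,0]],
    [1,[0,0,-0.15],[0,0,0]],
    [1,[0,0,0],[0,0,0]],
    [1,[0,-0.4,0],[0,0,0]],
    [1,[0,-0.5,0],[0,0,0]],
    [1,[0,-0.5,0],[0,0,0]],
    [1,[0,-0.5,0],[0,0,0]],
    [1,[0,-0.5,0],[0,0,0]],
    [1,[0,0,0],[0,0,0]],
  ],
)

```text
clock: 10.55
tcp_pos: [0.6593, 0.1567, 0.1677]
tcp_rot: [-3.139, 0.001, 1.5]
contact_force: [-0.4, 0.2, -0.4]
gripper_width: 0.007
```

carry_out(
  moves=[
    [1,[0,-0.5,0],[0,0,0]],
    [1,[0,-0.5,0],[0,0,0]],
    [1,[0,-0.5,0],[0,0,0]],
    [1,[0,-0.5,0],[0,0,0]],
    [1,[0,-0.5,0],[0,0,0]],
    [1,[0,-0.4,0],[0,0,0]],
    [1,[0,0,0],[0,0,0]],
    [1,[0,0,0],[0,0,0]],
  ],
)

```text
clock: 11.35
tcp_pos: [0.6311, 0.1586, 0.1677]
tcp_rot: [-3.139, 0.001, 1.5]
contact_force: [-0.2, 0.9, -1.7]
gripper_width: 0.0069
```

Run:
```python
from h import *
from cell import read_camera
c=snapw("w6");im=c["img"]
cv2.imwrite("pics/w6z.png",cv2.resize(im[120:330,180:380,::-1],None,fx=2.8,fy=2.8,interpolation=cv2.INTER_CUBIC))
s=read_camera("scene");cv2.imwrite("pics/s6z.png",cv2.resize(s["img"][140:300,270:420,::-1],None,fx=3.7,fy=3.7,interpolation=cv2.INTER_CUBIC))
now()
```

```text
t11.35 [0.6311 0.1586 0.1677] [-3.1395e+00  1.0000e-03  1.4997e+00] F [-0.2   0.94 -1.67] M [0.057 0.014 0.004] w0.0069
t11.45 [0.6313 0.1585 0.1676] [-3.1394e+00  1.1000e-03  1.4995e+00] F [ 0.18 -0.3  -1.  ] M [-0.042 -0.     0.028] w0.0071
```

View pics/w6z.png

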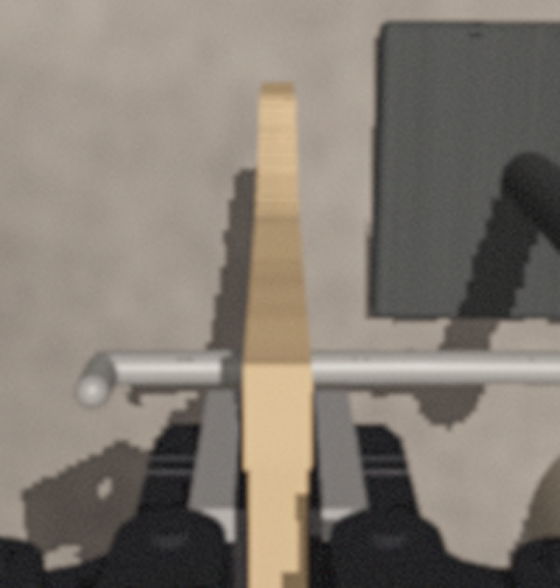

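View pics/s6z.png

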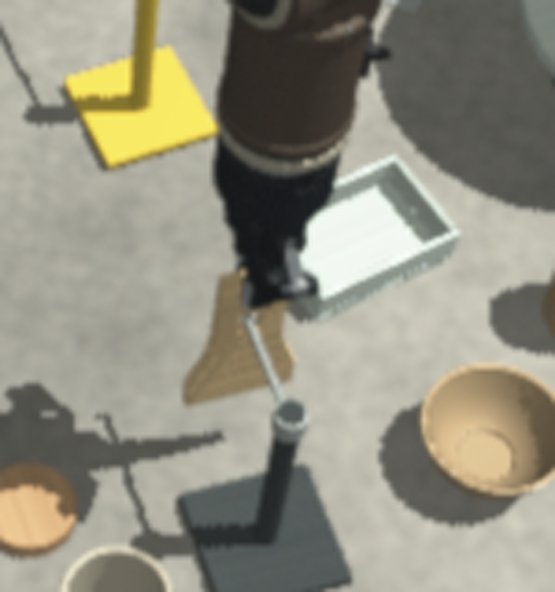

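The tip is at (93,385) in the crop, about 18 mm ahead of the plate, with no contact force. Next I'll raise 0.7 mm and pass the tip slowly.

carry_out(
  moves=[
    [1,[0,0,-0.07],[0,0,0]],
    [1,[0,-0.4,0],[0,0,0]],
    [1,[0,-0.4,0],[0,0,0]],
    [1,[0,-0.4,0],[0,0,0]],
    [1,[0,0,0],[0,0,0]],
  ],
)

```text
clock: 11.95
tcp_pos: [0.6184, 0.1596, 0.1683]
tcp_rot: [-3.139, 0.001, 1.5]
contact_force: [0.1, -0.4, -0.3]
gripper_width: 0.0073
```

carry_out(
  moves=[
    [1,[0,-0.2,0],[0,0,0]],
    [1,[0,-0.2,0],[0,0,0]],
    [1,[0,0,0],[0,0,0]],
  ],
)

```text
clock: 12.25
tcp_pos: [0.6149, 0.1598, 0.1683]
tcp_rot: [-3.139, 0.001, 1.5]
contact_force: [-0.6, -0.3, -1.1]
gripper_width: 0.0068
```

Run:
```python
from h import *
c=snapw("w7");im=c["img"]
cv2.imwrite("pics/w7z.png",cv2.resize(im[120:330,180:380,::-1],None,fx=2.8,fy=2.8,interpolation=cv2.INTER_CUBIC))
now()
```

```text
t12.25 [0.6149 0.1598 0.1683] [-3.1390e+00  1.1000e-03  1.4996e+00] F [-0.61 -0.27 -1.14] M [-0.006  0.007  0.034] w0.0068
t12.30 [0.615  0.1597 0.1683] [-3.1391e+00  1.1000e-03  1.4996e+00] F [ 0.18  0.06 -0.17] M [ 0.041  0.035 -0.033] w0.0069
```

View pics/w7z.png

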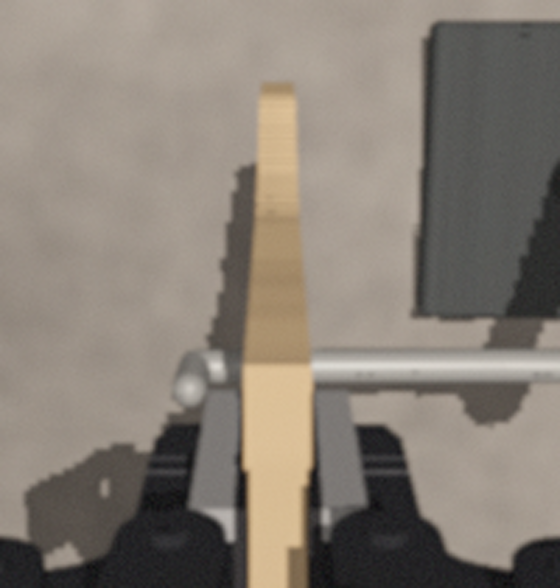

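carry_out(
  moves=[
    [1,[0,-0.1,0],[0,0,0]],
    [1,[0,-0.1,0],[0,0,0]],
    [1,[0,0,0],[0,0,0]],
  ],
)

```text
clock: 12.6
tcp_pos: [0.613, 0.1599, 0.1683]
tcp_rot: [-3.139, 0.001, 1.5]
contact_force: [-0.5, -0.1, 0.0]
gripper_width: 0.007
```

carry_out(
  moves=[
    [1,[0,-0.1,0],[0,0,0]],
    [1,[0,-0.05,0],[0,0,0]],
    [1,[0,0,0],[0,0,0]],
  ],
)

```text
clock: 12.9
tcp_pos: [0.6116, 0.16, 0.1683]
tcp_rot: [-3.139, 0.001, 1.5]
contact_force: [-0.1, -0.4, -0.7]
gripper_width: 0.0068
```

carry_out(
  moves=[
    [1,[0,-0.1,0],[0,0,0]],
    [1,[0,-0.05,0],[0,0,0]],
    [1,[0,0,0],[0,0,0]],
  ],
)

```text
clock: 13.2
tcp_pos: [0.6101, 0.1601, 0.1683]
tcp_rot: [-3.139, 0.001, 1.5]
contact_force: [0.9, 0.1, -0.9]
gripper_width: 0.0068
```

carry_out(
  moves=[
    [1,[0,-0.1,0],[0,0,0]],
    [1,[0,0,0],[0,0,0]],
  ],
)

```text
clock: 13.4
tcp_pos: [0.609, 0.1601, 0.1683]
tcp_rot: [-3.139, 0.001, 1.5]
contact_force: [-0.1, 0.6, -0.6]
gripper_width: 0.0072
```

carry_out(
  moves=[
    [1,[0,-0.1,0],[0,0,0]],
    [1,[0,0,0],[0,0,0]],
  ],
)

```text
clock: 13.6
tcp_pos: [0.608, 0.1602, 0.1683]
tcp_rot: [-3.139, 0.001, 1.5]
contact_force: [0.1, -0.9, -0.3]
gripper_width: 0.0065
```

carry_out(
  moves=[
    [1,[0,-0.1,0],[0,0,0]],
    [1,[0,0,0],[0,0,0]],
  ],
)

```text
clock: 13.8
tcp_pos: [0.607, 0.1603, 0.1683]
tcp_rot: [-3.139, 0.001, 1.5]
contact_force: [0.8, -0.6, 0.0]
gripper_width: 0.007
```

Run:
```python
from h import *
from cell import read_camera
c=snapw("w8");im=c["img"]
a=cv2.resize(im[120:330,180:380,::-1],None,fx=2,fy=2,interpolation=cv2.INTER_CUBIC)
s=read_camera("scene");b=cv2.resize(s["img"][170:275,310:370,::-1],None,fx=4,fy=4,interpolation=cv2.INTER_CUBIC)
cv2.imwrite("pics/w8z.png",np.hstack([a,b]))
now()
```

```text
t13.80 [0.607  0.1603 0.1683] [-3.1391e+00  1.1000e-03  1.4996e+00] F [ 0.8  -0.56  0.03] M [-0.025  0.028  0.016] w0.0070
t13.90 [0.6071 0.1603 0.1683] [-3.1391e+00  1.1000e-03  1.4995e+00] F [ 1.06  0.77 -0.97] M [ 0.023 -0.02  -0.041] w0.0068
```

View pics/w8z.png

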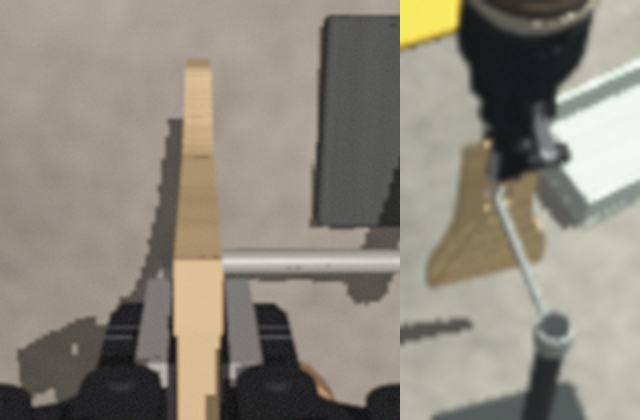

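The tip has disappeared behind the plate, so it is inside the hole, and forces are at noise level. I'll continue.

carry_out(
  moves=[
    [1,[0,-0.1,0],[0,0,0]],
    [1,[0,-0.1,0],[0,0,0]],
    [1,[0,0,0],[0,0,0]],
  ],
)

```text
clock: 14.2
tcp_pos: [0.605, 0.1605, 0.1683]
tcp_rot: [-3.139, 0.001, 1.5]
contact_force: [0.3, 0.2, -1.4]
gripper_width: 0.0071
```

carry_out(
  moves=[
    [1,[0,-0.1,0],[0,0,0]],
    [1,[0,-0.1,0],[0,0,0]],
    [1,[0,0,0],[0,0,0]],
  ],
)

```text
clock: 14.5
tcp_pos: [0.603, 0.1606, 0.1683]
tcp_rot: [-3.139, 0.001, 1.5]
contact_force: [-0.5, 0.2, -0.8]
gripper_width: 0.007
```

carry_out(
  moves=[
    [1,[0,-0.1,0],[0,0,0]],
    [1,[0,-0.1,0],[0,0,0]],
    [1,[0,0,0],[0,0,0]],
  ],
)

```text
clock: 14.8
tcp_pos: [0.601, 0.1607, 0.1684]
tcp_rot: [-3.139, 0.001, 1.5]
contact_force: [1.2, -0.3, -1.0]
gripper_width: 0.0071
```

carry_out(
  moves=[
    [1,[0,-0.1,0],[0,0,0]],
    [1,[0,-0.1,0],[0,0,0]],
    [1,[0,0,0],[0,0,0]],
  ],
)

```text
clock: 15.1
tcp_pos: [0.599, 0.1609, 0.1683]
tcp_rot: [-3.139, 0.001, 1.5]
contact_force: [-0.2, -0.0, -0.5]
gripper_width: 0.0071
```

carry_out(
  moves=[
    [1,[0,-0.1,0],[0,0,0]],
    [1,[0,-0.1,0],[0,0,0]],
    [1,[0,0,0],[0,0,0]],
  ],
)

```text
clock: 15.4
tcp_pos: [0.597, 0.161, 0.1684]
tcp_rot: [-3.139, 0.001, 1.5]
contact_force: [-0.3, -0.1, 0.1]
gripper_width: 0.007
```

Run:
```python
from h import *
from cell import read_camera
c=snapw("w9");im=c["img"]
a=cv2.resize(im[120:330,180:380,::-1],None,fx=2,fy=2,interpolation=cv2.INTER_CUBIC)
s=read_camera("scene");b=cv2.resize(s["img"][170:275,310:370,::-1],None,fx=4,fy=4,interpolation=cv2.INTER_CUBIC)
cv2.imwrite("pics/w9z.png",np.hstack([a,b]))
```

```text
t15.40 [0.597  0.161  0.1684] [-3.1390e+00  1.1000e-03  1.4996e+00] F [-0.26 -0.12  0.14] M [ 0.02   0.035 -0.019] w0.0070
```

View pics/w9z.png

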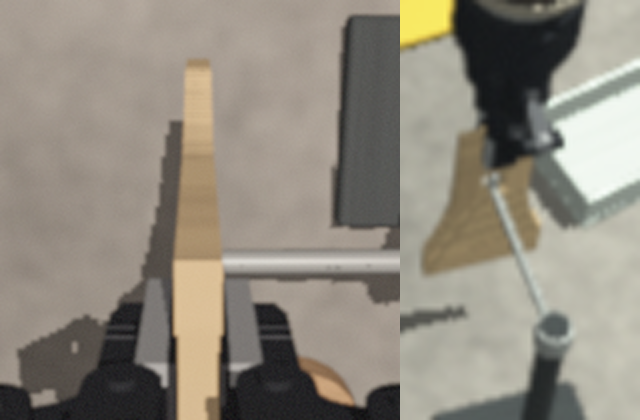

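carry_out(
  moves=[
    [1,[0,-0.1,0],[0,0,0]],
    [1,[0,-0.1,0],[0,0,0]],
    [1,[0,-0.1,0],[0,0,0]],
    [1,[0,0,0],[0,0,0]],
  ],
)

```text
clock: 15.9
tcp_pos: [0.594, 0.1612, 0.1684]
tcp_rot: [-3.139, 0.001, 1.5]
contact_force: [-0.4, 0.1, -1.1]
gripper_width: 0.0067
```

carry_out(
  moves=[
    [1,[0,-0.1,0],[0,0,0]],
    [1,[0,-0.1,0],[0,0,0]],
    [1,[0,-0.15,0],[0,0,0]],
    [1,[0,-0.15,0],[0,0,0]],
    [1,[0,0,0],[0,0,0]],
  ],
)

```text
clock: 16.4
tcp_pos: [0.5889, 0.1616, 0.1684]
tcp_rot: [-3.139, 0.001, 1.5]
contact_force: [-0.4, -0.4, -0.2]
gripper_width: 0.0067
```

carry_out(
  moves=[
    [1,[0,-0.15,0],[0,0,0]],
    [1,[0,-0.2,0],[0,0,0]],
    [1,[0,-0.2,0],[0,0,0]],
    [1,[0,-0.2,0],[0,0,0]],
    [1,[0,-0.3,0],[0,0,0]],
    [1,[0,0,0],[0,0,0]],
  ],
)

```text
clock: 17.0
tcp_pos: [0.5783, 0.1624, 0.1684]
tcp_rot: [-3.139, 0.001, 1.5]
contact_force: [-0.4, 0.6, -0.7]
gripper_width: 0.0071
```

Run:
```python
from h import *
c=snapw("w10");im=c["img"]
a=cv2.resize(im[120:330,180:380,::-1],None,fx=2,fy=2,interpolation=cv2.INTER_CUBIC)
cv2.imwrite("pics/w10z.png",a)
```

```text
t17.00 [0.5783 0.1624 0.1684] [-3.1389e+00  1.0000e-03  1.4997e+00] F [-0.39  0.57 -0.68] M [ 0.003 -0.056  0.051] w0.0071
```

View pics/w10z.png

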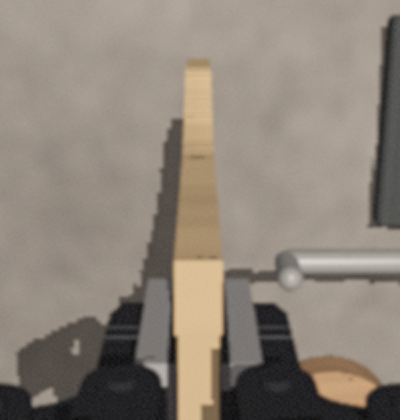

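The template is off the peg and hangs clear in front of the tip, which is at (290,270) in the crop. Next I'll carry it on a path around stand_b to above the block.

Run:
```python
from h import *
p,R,o=now()
T=tool(1.281);R1=tool(1.4)
plan(p,R,[((.50,.15,.25),R),((.44,.0,.28),R1),((.44,-.2,.28),T),((.523,-.323,.24),T)],step=.035,g=1)
```

```text
t17.05 [0.5785 0.1624 0.1684] [-3.1391e+00  1.1000e-03  1.4997e+00] F [-0.28  0.66 -0.38] M [-0.004 -0.043  0.043] w0.0071
[[1,[-0.45,-1.94,-2.03],[0.0,0.0,0.0]],[1,[-0.45,-1.94,-2.03],[0.0,0.0,0.0]],[1,[-0.45,-1.94,-2.04],[0.0,0.0,0.0]],[1,[-0.45,-1.94,-2.03],[0.0,0.0,0.0]],[1,[-3.08,-0.99,-0.6],[-0.0,0.0,0.02]],[1,[-3.1,-0.92,-0.59],[-0.001,0.0,0.02]],[1,[-3.11,-0.86,-0.6],[-0.0,0.0,0.02]],[1,[-3.13,-0.8,-0.59],[-0.001,0.001,0.02]],[1,[-3.15,-0.74,-0.6],[-0.0,0.0,0.02]],[1,[-3.28,0.57,0.0],[-0.0,0.0,0.02]],[1,[-3.27,0.63,0.0],[-0.0,0.0,0.02]],[1,[-3.26,0.7,0.0],[-0.0,0.0,0.02]]]
[[1,[-3.25,0.76,0.0],[-0.0,0.0,0.02]],[1,[-3.23,0.83,0.0],[-0.0,0.0,0.019]],[1,[-3.21,0.89,0.0],[-0.0,0.0,0.02]],[1,[-1.88,2.3,0.8],[-0.0,0.0,-0.0]],[1,[-1.88,2.29,0.8],[-0.0,0.0,-0.0]],[1,[-1.88,2.3,0.8],[-0.0,0.0,-0.0]],[1,[-1.89,2.29,0.8],[-0.0,0.0,-0.0]],[1,[-1.88,2.3,0.8],[-0.0,0.0,-0.0]]]
20 [ 0.52303162 -0.32298635  0.23998581]
```

carry_out(
  moves=[
    [1,[-0.45,-1.94,-2.03],[0,0,0]],
    [1,[-0.45,-1.94,-2.03],[0,0,0]],
    [1,[-0.45,-1.94,-2.04],[0,0,0]],
    [1,[-0.45,-1.94,-2.03],[0,0,0]],
    [1,[-3.08,-0.99,-0.6],[0,0,0.02]],
    [1,[-3.1,-0.92,-0.59],[-0.001,0,0.02]],
    [1,[-3.11,-0.86,-0.6],[0,0,0.02]],
    [1,[-3.13,-0.8,-0.59],[-0.001,0.001,0.02]],
    [1,[-3.15,-0.74,-0.6],[0,0,0.02]],
    [1,[-3.28,0.57,0],[0,0,0.02]],
    [1,[-3.27,0.63,0],[0,0,0.02]],
    [1,[-3.26,0.7,0],[0,0,0.02]],
  ],
)

```text
clock: 18.25
tcp_pos: [0.44, -0.1014, 0.2804]
tcp_rot: [3.141, -0.0, 1.339]
contact_force: [1.0, -0.3, -0.5]
gripper_width: 0.0071
```

carry_out(
  moves=[
    [1,[-3.25,0.76,0],[0,0,0.02]],
    [1,[-3.23,0.83,0],[0,0,0.019]],
    [1,[-3.21,0.89,0],[0,0,0.02]],
    [1,[-1.88,2.3,0.8],[0,0,0]],
    [1,[-1.88,2.29,0.8],[0,0,0]],
    [1,[-1.88,2.3,0.8],[0,0,0]],
    [1,[-1.89,2.29,0.8],[0,0,0]],
    [1,[-1.88,2.3,0.8],[0,0,0]],
    [1,[0,0,0],[0,0,0]],
    [1,[0,0,0],[0,0,0]],
    [1,[0,0,0],[0,0,0]],
  ],
)

```text
clock: 19.35
tcp_pos: [0.5229, -0.3225, 0.2402]
tcp_rot: [-3.141, -0.0, 1.281]
contact_force: [-0.0, -0.5, -0.8]
gripper_width: 0.0069
```

Run:
```python
from h import *
from cell import read_camera
c=snapw("w11")
s=read_camera("scene");pickle.dump(s,open("pics/s11.pkl","wb"))
cv2.imwrite("pics/s11z.png",cv2.resize(s["img"][160:330,90:240,::-1],None,fx=3.5,fy=3.5,interpolation=cv2.INTER_CUBIC))
now()
P=cloud(c);X,Y,Z=P[...,0],P[...,1],P[...,2]
m=(X>.42)&(X<.64)&(Y<-.23)&(Y>-.43)&(abs(Z-.045)<.005)&(c["range_z"]>0)
print(m.sum(),cv2.minAreaRect(P[m][:,:2].astype(np.float32)*1000),np.median(Z[m]))
```

```text
t19.35 [ 0.5229 -0.3225  0.2402] [-3.1413e+00 -2.0000e-04  1.2807e+00] F [-0.02 -0.5  -0.76] M [ 0.     0.043 -0.028] w0.0069
t19.45 [ 0.5232 -0.3222  0.2406] [ 3.1410e+00 -5.0000e-04  1.2814e+00] F [ 0.39  0.4  -1.04] M [ 0.033  0.044 -0.02 ] w0.0071
7451 ((521.71044921875, -322.4331970214844), (134.60565185546875, 73.20922088623047), 74.23800659179688) 0.044703409931820794
```

View pics/w11.png

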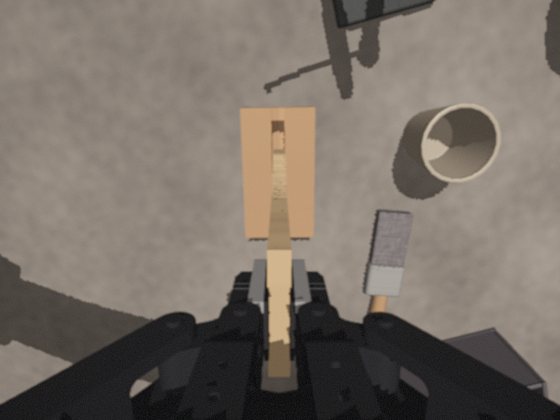

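View pics/s11z.png

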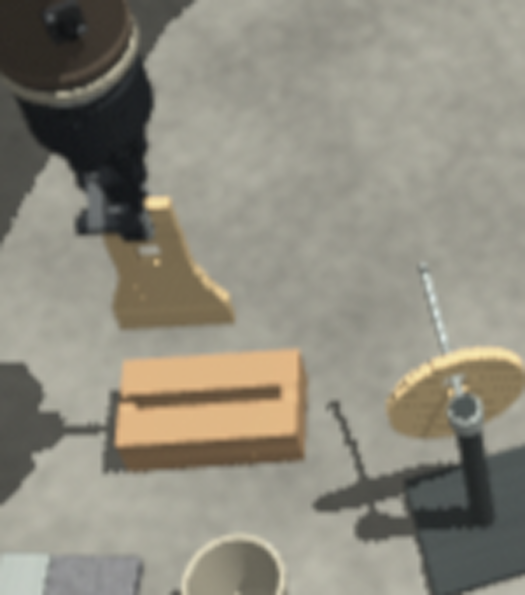

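Run:
```python
from h import *
p=np.array([.523,-.3224,.2404])
s=ld("s11");P=cloud(s);X,Y,Z=P[...,0],P[...,1],P[...,2];hsv=cv2.cvtColor(s["img"],cv2.COLOR_RGB2HSV)
k=(abs(X-.523)<.05)&(abs(Y+.3224)<.06)&(Z>.14)&(Z<.32)&(hsv[...,1]>70)&(hsv[...,0]<25);q=P[k]
for _ in range(5):
    m=q.mean(0);n=np.linalg.svd(q-m)[2][2];n*=np.sign(n[0]);d=(q-m)@n;q=q[abs(d)<.004]
print(len(q),m,n,"yaw",np.arctan2(n[1],n[0]),"z",np.percentile(q[:,2],[0,1,99,100]),"offset of face vs tcp",(m-p)@n)
t=np.array([-n[1],n[0],0]);t/=np.hypot(*t[:2])
for z in np.arange(.155,.31,.02):
    r=q[abs(q[:,2]-z)<.01]
    if len(r)>5: e=(r-p)@t;print(round(z,3),e.min().round(4),e.max().round(4),((r-p)@n).mean().round(4))
c=ld("w11");c2={k:c[k] for k in("mtx","range_z","tool_from_camera")};Q=cloud(c2,np.eye(3),np.zeros(3));hsv=cv2.cvtColor(c["img"],cv2.COLOR_RGB2HSV)
k=(abs(Q[...,1])<.02)&(abs(Q[...,0])<.06)&(Q[...,2]>-.075)&(Q[...,2]<.1)&(hsv[...,1]>60)&(c["range_z"]>0);q=Q[k]
for z in np.arange(-.07,.1,.015):
    r=q[abs(q[:,2]-z)<.0075]
    if len(r)>5: print("tool z%.3f"%z,len(r),"y",np.percentile(r[:,1],[2,98]).round(4),"x",np.percentile(r[:,0],[2,98]).round(4))
```

```text
685 [ 0.52597889 -0.32049936  0.21715349] [ 0.95889992 -0.28370766 -0.00457278] yaw -0.2876615404337771 z [0.1566512  0.15943676 0.30793695 0.31276916] offset of face vs tcp 0.0024235349324515276
0.155 -0.0382 0.0392 0.0018
0.175 -0.0382 0.0389 0.0026
0.195 -0.0364 0.0395 0.0025
0.215 -0.0296 0.0326 0.0024
0.235 -0.0249 0.0269 0.0022
0.255 -0.0246 0.0245 0.0024
0.275 -0.0241 0.0248 0.0028
0.295 0.0113 0.0247 0.0025
tool z-0.070 2999 y [-0.0039  0.0037] x [-0.0241  0.0249]
tool z-0.055 367 y [-0.0048  0.0047] x [0.0108 0.0253]
tool z-0.040 248 y [-0.0041  0.0047] x [0.0109 0.0253]
tool z-0.025 181 y [-0.004   0.0036] x [0.0245 0.0253]
tool z-0.010 142 y [-0.0041  0.0035] x [0.0246 0.0253]
tool z0.005 138 y [-0.0041  0.0036] x [0.0247 0.0263]
tool z0.020 167 y [-0.0041  0.0034] x [0.026  0.0296]
tool z0.035 192 y [-0.0041  0.0036] x [0.0294 0.0352]
tool z0.050 154 y [-0.0043  0.0032] x [0.0345 0.0402]
tool z0.065 35 y [-0.0038  0.0034] x [0.04   0.0403]
tool z0.080 24 y [-0.0041  0.0035] x [0.0401 0.0403]
```

Run:
```python
from h import *
p,R,o=now()
T=tool(1.294)
plan(p,R,[((.5219,-.3225,.136),T)],step=.02,g=1)
```

```text
t19.45 [ 0.5232 -0.3222  0.2406] [ 3.1410e+00 -5.0000e-04  1.2814e+00] F [ 0.39  0.4  -1.04] M [ 0.033  0.044 -0.02 ] w0.0071
[[1,[-0.01,-0.02,1.74],[0.0,-0.0,-0.002]],[1,[-0.01,-0.02,1.74],[0.0,-0.0,-0.002]],[1,[-0.01,-0.02,1.75],[0.0,-0.0,-0.002]],[1,[-0.01,-0.02,1.74],[0.0,-0.0,-0.002]],[1,[-0.01,-0.02,1.75],[0.0,-0.0,-0.002]],[1,[-0.02,-0.02,1.74],[0.001,-0.0,-0.003]]]
6 [ 0.52190117 -0.32252467  0.13604857]
```

carry_out(
  moves=[
    [1,[-0.01,-0.02,1.74],[0,0,-0.002]],
    [1,[-0.01,-0.02,1.74],[0,0,-0.002]],
    [1,[-0.01,-0.02,1.75],[0,0,-0.002]],
    [1,[-0.01,-0.02,1.74],[0,0,-0.002]],
    [1,[-0.01,-0.02,1.75],[0,0,-0.002]],
    [1,[-0.02,-0.02,1.6],[0.001,0,-0.003]],
    [1,[0,0,0],[0,0,0]],
    [1,[0,0,0],[0,0,0]],
    [1,[0,0,0],[0,0,0]],
  ],
)

```text
clock: 20.35
tcp_pos: [0.5223, -0.3237, 0.1378]
tcp_rot: [3.141, 0.001, 1.294]
contact_force: [-0.0, -0.4, -1.0]
gripper_width: 0.0072
```

Run:
```python
from h import *
from cell import read_camera
c=snapw("w12");now()
P=cloud(c);X,Y,Z=P[...,0],P[...,1],P[...,2]
m=(X>.42)&(X<.64)&(Y<-.23)&(Y>-.43)&(abs(Z-.045)<.005)&(c["range_z"]>0)
print(m.sum(),cv2.minAreaRect(P[m][:,:2].astype(np.float32)*1000))
s=read_camera("scene");pickle.dump(s,open("pics/s12.pkl","wb"))
a=cv2.resize(c["img"][80:290,180:380,::-1],None,fx=2,fy=2,interpolation=cv2.INTER_CUBIC)
b=cv2.resize(s["img"][200:305,100:195,::-1],None,fx=4,fy=4,interpolation=cv2.INTER_CUBIC)
cv2.imwrite("pics/w12z.png",np.hstack([a,b]))
```

```text
t20.35 [ 0.5223 -0.3237  0.1378] [3.1413e+00 6.0000e-04 1.2936e+00] F [-0.03 -0.43 -1.04] M [ 0.009 -0.006 -0.036] w0.0072
t20.40 [ 0.5223 -0.3238  0.1379] [3.1412e+00 5.0000e-04 1.2935e+00] F [ 0.31  0.87 -0.87] M [ 0.021 -0.035 -0.017] w0.0068
12741 ((521.9379272460938, -321.8639831542969), (133.1209259033203, 73.31663513183594), 74.28131866455078)
```

View pics/w12z.png

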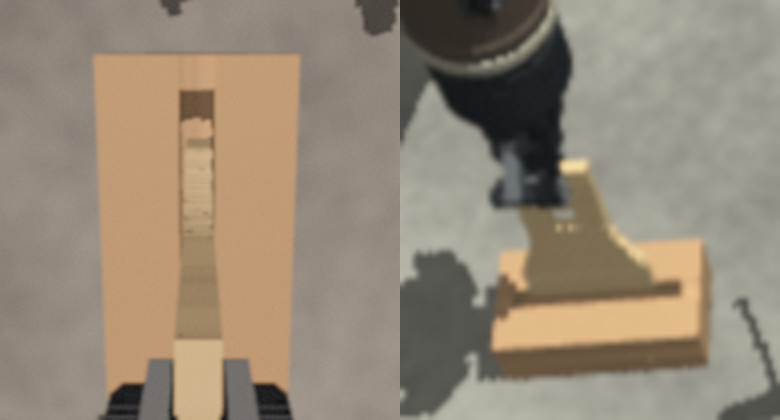

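The foot is lined up: the slot spans u≈180–214 in the crop and the plate 182–213. Next I'll lower it, watching the force near the floor.

carry_out(
  moves=[
    [1,[0.1,-0.05,0.5],[0,0,0]],
    [1,[0,0,0.5],[0,0,0]],
    [1,[0,0,0.5],[0,0,0]],
    [1,[0,0,0.4],[0,0,0]],
    [1,[0,0,0],[0,0,0]],
    [1,[0,0,0],[0,0,0]],
  ],
)

```text
clock: 21.05
tcp_pos: [0.5214, -0.3224, 0.1176]
tcp_rot: [-3.14, 0.0, 1.293]
contact_force: [0.8, 0.1, -1.3]
gripper_width: 0.007
```

carry_out(
  moves=[
    [1,[0,0,0.5],[0,0,0]],
    [1,[0,0,0.5],[0,0,0]],
    [1,[0,0,0.5],[0,0,0]],
    [1,[0,0,0.2],[0,0,0]],
    [1,[0,0,0],[0,0,0]],
    [1,[0,0,0],[0,0,0]],
  ],
)

```text
clock: 21.65
tcp_pos: [0.5215, -0.3224, 0.1008]
tcp_rot: [-3.14, 0.0, 1.293]
contact_force: [-0.6, -0.1, -2.0]
gripper_width: 0.0066
```

carry_out(
  moves=[
    [1,[0,0,0.1],[0,0,0]],
    [1,[0,0,0.1],[0,0,0]],
    [1,[0,0,0],[0,0,0]],
  ],
)

```text
clock: 21.95
tcp_pos: [0.5214, -0.3222, 0.0987]
tcp_rot: [-3.14, 0.0, 1.294]
contact_force: [0.2, -0.0, -1.3]
gripper_width: 0.0067
```

carry_out(
  moves=[
    [1,[0,0,0.1],[0,0,0]],
    [1,[0,0,0],[0,0,0]],
    [1,[0,0,0],[0,0,0]],
  ],
)

```text
clock: 22.25
tcp_pos: [0.5216, -0.3224, 0.0979]
tcp_rot: [-3.141, 0.0, 1.294]
contact_force: [0.6, -1.0, 0.9]
gripper_width: 0.0071
```

carry_out(
  moves=[
    [1,[0,0,0.05],[0,0,0]],
    [1,[0,0,0],[0,0,0]],
    [1,[0,0,0],[0,0,0]],
  ],
)

```text
clock: 22.55
tcp_pos: [0.5219, -0.3224, 0.0979]
tcp_rot: [-3.141, 0.0, 1.294]
contact_force: [0.2, 1.4, 5.5]
gripper_width: 0.0071
```

carry_out(
  moves=[
    [1,[0,0,0.05],[0,0,0]],
    [1,[0,0,0],[0,0,0]],
    [1,[0,0,0],[0,0,0]],
  ],
)

```text
clock: 22.85
tcp_pos: [0.522, -0.3224, 0.0978]
tcp_rot: [3.142, -0.0, 1.294]
contact_force: [-1.0, 1.9, 9.9]
gripper_width: 0.007
```

The foot bears on the floor, with Fz rising to about 10 N at TCP z 0.0978, as predicted. I'll ease off, then open and retreat straight up.

carry_out(
  moves=[
    [1,[0,0,-0.08],[0,0,0]],
    [1,[0,0,0],[0,0,0]],
    [0.7,[0,0,0],[0,0,0]],
    [0.6,[0,0,0],[0,0,0]],
    [0.4,[0,0,0],[0,0,0]],
    [0.1,[0,0,0],[0,0,0]],
    [0.0,[0,0,0],[0,0,0]],
    [0.0,[0,0,0],[0,0,0]],
    [0.0,[0,0,0],[0,0,0]],
  ],
)

```text
clock: 23.75
tcp_pos: [0.5215, -0.3223, 0.0975]
tcp_rot: [-3.14, 0.0, 1.294]
contact_force: [0.1, -0.6, 0.7]
gripper_width: 0.0428
```

carry_out(
  moves=[
    [0,[0,0,-1],[0,0,0]],
    [0,[0,0,-1.5],[0,0,0]],
    [0,[0,0,-2],[0,0,0]],
    [0,[0,0,-3],[0,0,0]],
    [0,[0,0,-3],[0,0,0]],
    [0,[0,0,-3],[0,0,0]],
    [0,[0,0,0],[0,0,0]],
    [0,[0,0,0],[0,0,0]],
  ],
)

```text
clock: 24.55
tcp_pos: [0.5221, -0.3226, 0.2343]
tcp_rot: [3.14, 0.0, 1.293]
contact_force: [-0.0, 0.6, 0.2]
gripper_width: 0.0426
```

Run:
```python
from h import *
from cell import read_camera
c=snapw("w13");now()
s=read_camera("scene");pickle.dump(s,open("pics/s13.pkl","wb"));cv2.imwrite("pics/s13.png",s["img"][:,:,::-1])
P=cloud(s);X,Y,Z=P[...,0],P[...,1],P[...,2];hsv=cv2.cvtColor(s["img"],cv2.COLOR_RGB2HSV)
k=(abs(X-.523)<.05)&(abs(Y+.3224)<.06)&(Z>.055)&(Z<.32)&(hsv[...,1]>60)&(hsv[...,0]<25);q=P[k]
for _ in range(5):
    m=q.mean(0);n=np.linalg.svd(q-m)[2][2];n*=np.sign(n[0]);d=(q-m)@n;q=q[abs(d)<.004]
print(len(q),m,n,"top z",np.percentile(q[:,2],[99,100]))
a=c["img"][:,:,::-1];b=cv2.resize(s["img"][180:320,90:240,::-1],None,fx=3,fy=3,interpolation=cv2.INTER_CUBIC)
cv2.imwrite("pics/w13z.png",np.hstack([cv2.resize(a,(400,300)),cv2.resize(b,(321,300))]))
```

```text
t24.55 [ 0.5221 -0.3226  0.2343] [3.1403e+00 3.0000e-04 1.2935e+00] F [-0.02  0.64  0.23] M [ 0.042  0.04  -0.013] w0.0426
t24.60 [ 0.5216 -0.3222  0.2331] [-3.141   0.      1.2936] F [-0.6   0.01 -0.53] M [ 0.04 -0.04 -0.05] w0.0427
478 [ 0.52386405 -0.32276031  0.1117514 ] [ 0.96209712 -0.27270434  0.00121656] top z [0.16865663 0.17253983]
```

View pics/w13z.png

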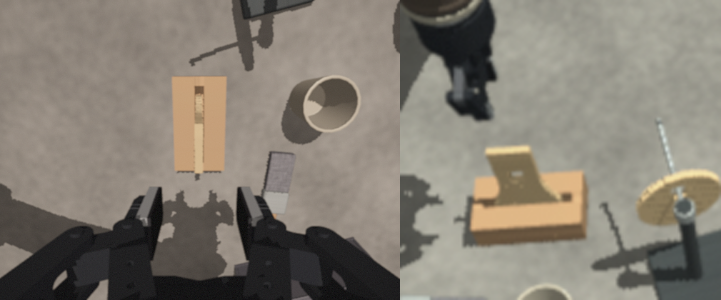

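View pics/s13.png

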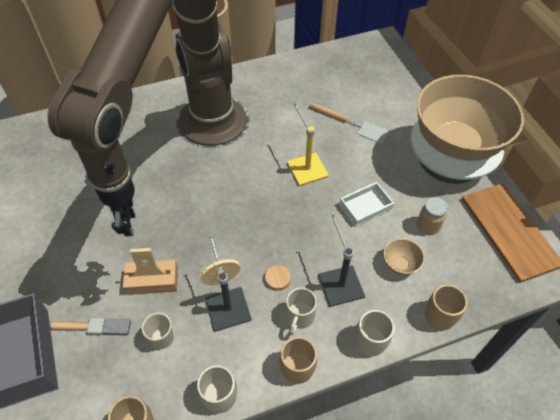

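The template stands upright in the slot at (145,265). Its measured top of about 0.168 m fits 0.165 for a fully seated foot. The gripper is clear of it, and the round template, pots and disc are where they were. I'll hand in.

```bash
python3 -c "
from cell import *
print(job_done())"
```

```text
the job is handed in; nothing more can be done
None
```

The template is off its peg and standing upright on its foot in the block's slot. I let go, moved the gripper clear and handed the job in at about 24.6 s. No verdict was reported.

**What I did:**
- I gripped the upper tab and lifted it about 14 mm.
- I slid the template off along the wire, past the upturned tip. Readings stayed at noise level (under about 2 N).
- I carried it in front of stand_b and lowered it into the slot. At the floor the force rose to about 10 N, on the block and not the wire; I eased off before opening.

**Last checks:**
- **Template:** it is upright to within about 0.001 rad, at the slot's centre. Its top edge measured 0.169 m (0.173 m at most), against 0.165 m expected when fully seated. That is 4 mm high or more, but the foot met the floor at the height I had predicted.
- **Other objects:** I judged the round template, pots and disc unmoved by eye from the scene picture; I did not measure them.

**What disagreed:** the visible fingertips end about 41 mm short of the reported TCP, so my first close shut on air above the template. I saw this in the wrist picture and re-gripped about 41 mm lower; nothing was disturbed.

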